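# Hook the tray of rings out of the rack

## Robot

A 7-joint arm with a two-finger parallel gripper is mounted at the origin on the work surface. World frame = base frame: x ahead of the robot, y to its left, z up, the work surface at z = 0. Lengths are in m, angles in rad, forces in N, time in s.
With the tool pointing down it reaches from about 0.425 to 0.95 m from the base axis. Payload 4.7 kg.
Tool frame: the origin (TCP) lies at the very end of the fingers, on their centre line; the grasp point (between the pads) lies 19 mm behind it; y points along the fingers, z is the direction in which the jaws open and shut, and the axes are right-handed (so a half turn about y gives the same grasp; the last joint's range is limited). The gripper opens to 85 mm and grips with 20 to 120 N. Pads are 22 mm wide; open, the fingers measure 114 mm over their backs; the gripper's body (76 mm by 85 mm) begins 54 mm behind the grasp point. The pads swing forward as they close: fully open they stand 13 mm farther back than shut.
Start: joints at [1.311, 0.469, -0.049, 1.532, 0.024, 1.141, -0.082], TCP at [0.154, -0.657, 0.231] pointing down, gripper open.
Joint ranges: [-2.59, 2.59], [-0.33, 1.99], [-1.39, 1.29], [0.1, 2.45], [-1.04, 4.18], [0.21, 1.99], [-2.66, 2.66]. Speed limits (rad/s): [2.57, 2.57, 3.14, 3.14, 3.14, 3.14, 3.14].

## Interface

Orientations are given as a rotation vector (axis times angle).
In Python, from bench import env, grab_frame, ticket, models gives the robot as it stands. The module is installed in compiled form; this text tells all that it offers.
- The arm moves only by the tool apply_moves, never from a script. Its argument "moves" is a list of rows, each an object with "dp": the shift along the tool's x, y, z as a fraction of full scale, a list of three; "angular": the turn, a rotation vector about the tool's x, y, z as a fraction of full scale, a list of three; "hand": the closure, from -1 (fully open) to 1 (shut). In form: [{"dp": [dx, dy, dz], "angular": [ax, ay, az], "hand": hand}, ...]. A call has 1 to 10 rows; each row is the pose to reach, as a shift and turn from the pose commanded when the call began, along the tool's axes at that moment, turning the shorter way round; what a row does not reach only later rows make up. Full scale, the value 1, is 0.5 m for a shift and 180 degrees for a turn. A row lasts 1/12 s, in which the tool goes at most 41.7 mm and 7.16 degrees, less where a joint would pass 70% of its speed; a pose out of reach is approached as far as the arm can. A call with a number of a shift or a turn outside -1 to 1 is refused whole. A call with a gripper value outside its range is refused whole. The fingers move at their own pace and stop on an object; "newtons" is the grip in N (left out, the last holds). Time passes only in rows, so rows that repeat a pose let the fingers close. It gives the time, the measured TCP pose, the force and the opening at its end, in the units of the state.
- env.read_state(): the state, without advancing time (a new reading comes with each control period).
- grab_frame(name): name is "side" or "top"; returns a dict with "frame" (384x512x3 uint8, red, green, blue), "z_map" (384x512 float32, m along the optical axis (not along the pixel's ray), 0 where there is no reading), "mtx" (3x3 intrinsics, pixels), "k1" (the pictures are not rectified: a ray, as slopes to the right and down, at radius r is drawn at 1 + k1 r^2 times it, then the intrinsics apply), "rvec" (rotation vector, rad) and "tvec" (3), from world to camera coordinates, as OpenCV has them. Camera axes: x right, y down, z forward; pixel columns grow to the right and rows downward; lengths in m; the calibration is good to about 2 mm. A picture is of the moment at which its call begins.
- ticket.close_job(): hands the job in, once; it reports no verdict.
Trained networks look in a picture, given as the dict that the camera call returned (one of the last four; its "shot" number tells which), for a name from the list of things; names that differ only in an ending like _2 or _b are one class to them, and where a whole thing is asked for, a point or a joint stands for the part that bears it (a point fixed in the world has none). Each returns a list of dicts, best first, with "confidence" (0 to 1); they miss things now and then, are a little off and sometimes report something else, mostly with a low value. They report only what shows in the picture. A call takes as long as a camera call. They do not tell look-alikes from the thing itself.
- models.look_for(picture, query): "box" ([centre column, centre row, width, height] in pixels, round what is visible of it).
- models.tip_of(picture, query): "uv" ([column, row] in pixels: a listed point, or the origin of a listed thing).
The state is a dict: "time_s": time; "joints": joint angles; "qvel": joint speeds; "tau": joint torques, N m; "tool_pos": TCP position; "eef_rot": TCP orientation; "force": force on the tool from outside, world axes, zero at the start; "wrist_torque": the same for the moment, N m; "opening": opening from 0.0 (shut) to 1.0 (fully open).
Only numpy, scipy, OpenCV 4.12 (cv2) and the standard library are available. Lean on these libraries where they do the work, as an engineer would, in place of code of your own. Each camera call takes 0.05 s, during which the arm holds its last target.

## Task

Draw the pull hook out of its wooden block by its bare steel end, lay it down on the bench and let go, then take it by its wooden handle. Catch the steel loop of the blue tray of rings, deep in the wire-topped rack, with the hook and drag that tray out onto the bench until it is entirely clear of the rack, upright; do not handle the tray with the gripper. Then unhook, lay the hook flat on the bench and let go, leaving the yellow tray and the other things where they are.

Things in the scene. Friction and masses are not known exactly. Their poses are not given: they have to be found in the camera images.
- hook_handle (a point): Centre of the pull hook's pale wood handle (100 long, 24 wide, 24 high), 12 mm above the hook's flat underside. The loose hook (0.2 kg, 250 mm) lies flat; x runs from handle to hook end, z up. A steel bar 10 wide, 14 high runs on from x = +50 to +200 mm; its mouth opens on the +y side. At the start only the last 75 to 85 mm of the bar stick out of the block.
- hook_mouth (a point): Middle of the hook's mouth, at x = +188, y = +13 mm from hook_handle, 7 mm above the underside; same axes. At the bar's end an 8 thick cross bar (x = +192 to +200 from hook_handle) goes out to y = +28, and ends in a 7 wide return tip (y = +21 to +28) pointing back to x = +184. The mouth between bar and tip is 16 wide (y = +5 to +21). All is 14 high, flush with the underside.
- block: Dark wooden tool block fixed to the bench, 180 long (x) x 64 x 44 mm high, small files on top up to about 56 mm. Its tunnel (36 wide, 34 high, open to the bench below) sheathes the hook's handle and opens at its +x end, 90 mm from the origin. Origin at the centre of the underside; the hook slides out along +x.
- rack: Low pale wooden tray rack fixed to the bench, about 208 deep (x) x 232 wide x 64 mm high. Two bays without a floor, centred at y = +56 and -56 mm, each 104 wide between walls, 60 high under a roof of thin steel wires. Open at the front, the plane x = -100 mm; the bays run along x. Origin at the centre of the underside (100 behind the front), z up.
- blue_tray_center (a point): Centre (25 mm above the underside) of the blue plastic tray with silver rings stuck in it, 90 long (x) x 94 wide x 50 mm high, open top, about 0.3 kg, loose, slides on the bench. Starts in one of the two bays, either one. Its -x side faces the rack's front.
- blue_tray_loop (a point): Middle of the upright front post of the blue tray's steel loop, 26 mm above the bench, 85 mm from the tray's centre along its -x, at mid-width. 5 mm wire in the tray's upright x-z plane: a window 35 high (8.5 to 43.5 above the bench), 37 long from post to tray. The post starts 40 to 60 mm inside the rack's front. The hook's end enters the window sideways, along the tray's y.
- yellow_tray_center (a point): Centre of the yellow tray (stones in it), same shape and loop as the blue one, in the other bay; must stay.
- jar: Bystander: amber glass jar with a black lid, 64 mm across, 90 mm tall. Origin at its underside.
- anvil: Bystander: square steel bench block, 70 x 70 x 25 mm. Origin at its underside.
- saw: Bystander: jeweller's saw frame lying flat, dark steel, about 110 x 260 mm, 24 mm high. Origin at its underside.
- mandrel: Bystander: steel ring mandrel standing upright on a 60 mm foot, 150 mm tall. Origin at its underside.
- hammer: Bystander: small hammer lying on the bench. Origin at its underside.
- dish: Bystander: white dish, 80 mm across, 30 mm high. Origin at its underside.
Mind the look-alikes: they are no part of the job. Leave any orange or purple look-alike of the block alone.

How it is judged:
By the outcome, as a careful person would: the job done as asked, in the order asked, and still so for the second after the job is handed in, with the robot touching nothing.
It also fails if it takes over 61 s, if anything falls off the work surface, if the arm or the gripper's body presses on something with over 40 N, if the wrist force passes 120 N, or if a joint passes its speed limit or range.

## Working session

There is one attempt and no reset: what is moved stays moved. The work goes in short steps, Python scripts to look and compute and a tool call to move; the robot and the scene stay as the last step left them, time stands still between calls to the robot, and variables do not carry over. Pictures are saved under pics/ and viewed, and the job is handed in when it is done.

Besides the shell and the picture viewer there is one more tool, called after "Call:" as name([rows], argument=value, ...), one row to a line, values as JSON. apply_moves: Moves the arm, as the interface text tells. Its arguments: {"type":"object","properties":{"moves":{"type":"array"},"newtons":{"type":"number"}},"required":["moves"]}

```bash
mkdir -p pics
cat > h.py <<'E'
import numpy as np, cv2
from bench import env, grab_frame, ticket, models
def save(p,name,crop=None,scale=1):
    f=p["frame"][:,:,::-1]
    if crop: x0,y0,x1,y1=crop; f=f[y0:y1,x0:x1]
    if scale!=1: f=cv2.resize(f,None,fx=scale,fy=scale,interpolation=cv2.INTER_CUBIC)
    cv2.imwrite("pics/"+name+".png",f)
def ray(p,uv):
    K=p["mtx"]; xd=(uv[0]-K[0][2])/K[0][0]; yd=(uv[1]-K[1][2])/K[1][1]
    x,y=xd,yd
    for _ in range(20):
        s=1+p["k1"]*(x*x+y*y); x,y=xd/s,yd/s
    R,_=cv2.Rodrigues(np.array(p["rvec"],float)); t=np.array(p["tvec"],float).ravel()
    return -R.T@t, R.T@np.array([x,y,1.0])
def atz(p,uv,z):
    o,d=ray(p,uv); return o+d*(z-o[2])/d[2]
def atd(p,uv):
    o,d=ray(p,uv); z=p["z_map"][int(round(uv[1])),int(round(uv[0]))]; return o+d*z
def cloud(p):
    H,W=p["z_map"].shape; K=p["mtx"]
    u,v=np.meshgrid(np.arange(W),np.arange(H))
    xd=(u-K[0][2])/K[0][0]; yd=(v-K[1][2])/K[1][1]; x,y=xd.copy(),yd.copy()
    for _ in range(20):
        s=1+p["k1"]*(x*x+y*y); x,y=xd/s,yd/s
    R,_=cv2.Rodrigues(np.array(p["rvec"],float)); t=np.array(p["tvec"],float).ravel()
    c=np.stack([x,y,np.ones_like(x)],-1)*p["z_map"][...,None]
    P=(c-t)@R
    P[p["z_map"]<=0]=np.nan
    return P
def proj(p,X):
    R,_=cv2.Rodrigues(np.array(p["rvec"],float)); t=np.array(p["tvec"],float).ravel()
    c=R@np.array(X,float)+t; x,y=c[0]/c[2],c[1]/c[2]; s=1+p["k1"]*(x*x+y*y)
    K=p["mtx"]; return np.array([K[0][0]*x*s+K[0][2],K[1][1]*y*s+K[1][2]])
def tool(s=None):
    s=s or env.read_state()
    R,_=cv2.Rodrigues(np.array(s["eef_rot"],float)); return np.array(s["tool_pos"]),R
E
cat > a.py <<'E'
from h import *
np.set_printoptions(precision=4,suppress=True)
s=env.read_state(); print(s); print(tool(s)[1])
for n in ("side","top"):
    p=grab_frame(n); save(p,n+"0",scale=1.5)
    print(n,p["mtx"],p["k1"],ray(p,(256,192)))
    for q in ["hook_handle","hook_mouth","block","rack","blue_tray_center","blue_tray_loop","yellow_tray_center","jar","anvil","saw","mandrel","hammer","dish"]:
        r=models.tip_of(p,q)[:3]; print(q,[(np.round(a["uv"],1).tolist(),round(a["confidence"],2),atd(p,a["uv"]).round(3).tolist()) for a in r])
E
python3 a.py
```

```text
{'time_s': 0.0, 'joints': array([ 1.3111,  0.4694, -0.0486,  1.5337,  0.0241,  1.141 , -0.0823]), 'qvel': array([ 0.0001,  0.0006, -0.0005,  0.0002, -0.0012,  0.0001,  0.0008]), 'tau': array([ -0.    , -51.0306,  -0.0465, -23.7716,   0.0107,   0.0075,
        -0.    ]), 'tool_pos': array([ 0.1543, -0.6565,  0.2303]), 'eef_rot': array([-0.2437,  2.1013, -2.0972]), 'force': array([ 0.0503, -0.3704,  0.4378]), 'wrist_torque': array([ 0.0245,  0.0541, -0.0527]), 'opening': 0.9971320276888275}
[[-0.9735 -0.0005  0.2288]
 [-0.2288  0.0019 -0.9735]
 [ 0.0001 -1.     -0.0019]]
side [[373.1681   0.     260.8274]
 [  0.     373.1681 192.1666]
 [  0.       0.       1.    ]] -0.019966374705702356 (array([0.1823, 0.7535, 0.741 ]), array([ 0.3285, -0.7004, -0.6337]))
hook_handle []
hook_mouth [([276.3, 170.7], 0.61, [0.548, -0.182, 0.013])]
block [([285.6, 245.8], 0.87, [0.385, 0.139, 0.041]), ([315.7, 199.2], 0.78, [0.376, -0.068, 0.041]), ([291.1, 145.3], 0.62, [0.547, -0.308, 0.041])]
rack [([196.5, 306.1], 0.75, [0.496, 0.381, 0.031])]
blue_tray_center [([168.5, 301.3], 0.6, [0.541, 0.413, 0.0
[... 1159 characters left out ...]
88, 0.008]), ([165.3, 182.2], 0.73, [0.575, 0.306, 0.013])]
blue_tray_loop [([163.6, 180.1], 0.82, [0.584, 0.315, -0.001])]
yellow_tray_center [([137.8, 218.7], 0.91, [0.45, 0.398, 0.018]), ([152.8, 273.0], 0.64, [0.268, 0.343, 0.025])]
jar [([282.1, 126.6], 0.68, [0.745, -0.092, 0.09]), ([355.8, 182.2], 0.57, [0.565, -0.339, 0.05])]
anvil [([311.6, 137.5], 0.67, [0.724, -0.199, 0.025]), ([348.8, 149.8], 0.35, [0.685, -0.333, 0.002])]
saw [([216.4, 128.0], 0.64, [0.766, 0.131, 0.0])]
mandrel [([347.8, 248.1], 0.66, [0.346, -0.31, 0.035]), ([151.7, 205.6], 0.61, [0.495, 0.355, 0.002])]
hammer [([151.6, 272.9], 0.68, [0.268, 0.347, 0.025])]
dish [([347.5, 151.9], 0.82, [0.676, -0.326, 0.007])]
```

View pics/side0.png

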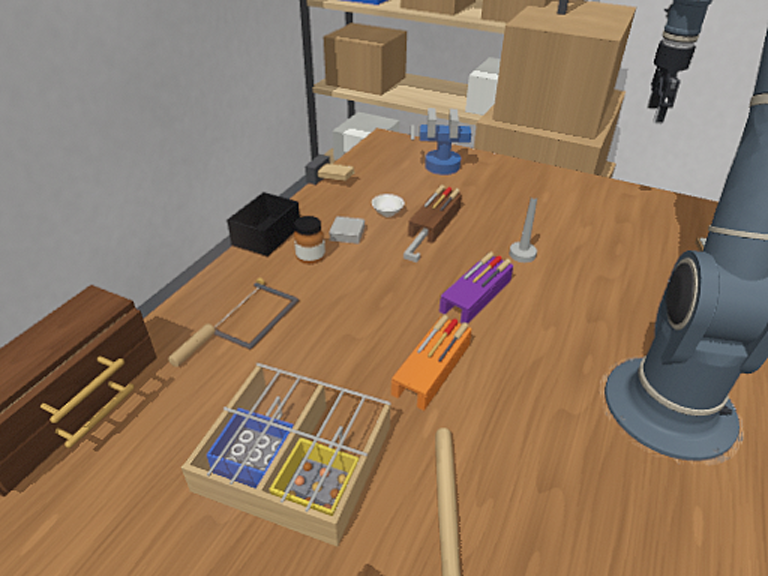

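View pics/top0.png

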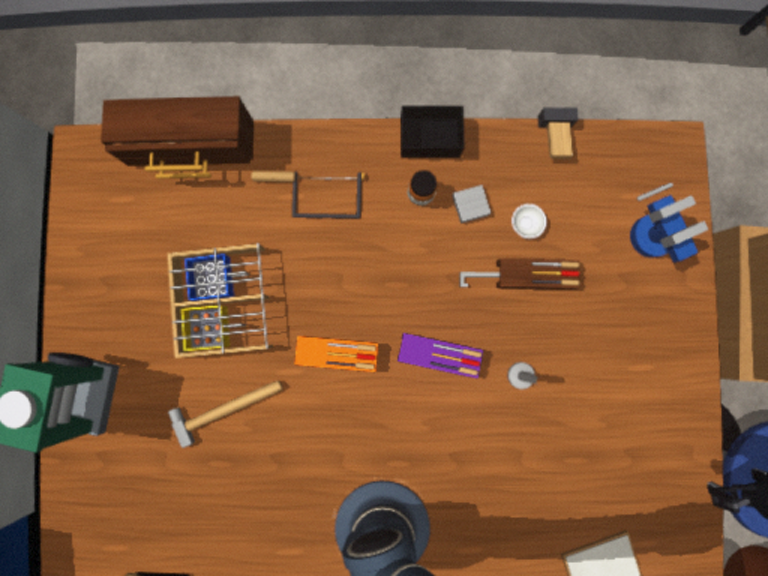

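The real block is the brown one at (540,273) in the top view, i.e. (360,182) unscaled. It's the only one with a steel hook sticking out, to the left at (480,275). The look-alikes are orange (337,354) and purple (440,355). The blue tray is in the upper (larger-X) bay.

```bash
cat > b.py <<'E'
from h import *
np.set_printoptions(precision=4,suppress=True)
t=grab_frame("top"); s=grab_frame("side")
save(t,"tc",(295,160,400,200),7); save(t,"tr",(105,155,190,245),6)
save(s,"sc",(260,115,320,180),8); save(s,"sr",(120,230,265,370),5)
P=cloud(t)
def rect(mask,name):
    pts=P[mask][:,:2]
    print(name,mask.sum(),"min",pts.min(0),"max",pts.max(0),cv2.minAreaRect((pts*1000).astype(np.float32)), "zmed",np.median(P[mask][:,2]))
X,Y,Z=P[...,0],P[...,1],P[...,2]
rect((Z>.035)&(Z<.05)&(X>.48)&(X<.62)&(Y>-.45)&(Y<-.2),"blocktop")
m=(Z>.007)&(Z<.025)&(X>.5)&(X<.6)&(Y>-.218)&(Y<-.1); rect(m,"hook")
for y in np.arange(-.22,-.1,.01):
    q=m&(abs(Y-y)<.005)
    if q.sum(): print(round(y,3),X[q].min(),X[q].max(),q.sum(),Z[q].mean())
rect((Z>.054)&(Z<.075)&(X>.36)&(X<.66)&(Y>.2)&(Y<.52),"rack")
E
python3 b.py
```

```text
blocktop 808 min [ 0.5356 -0.4479] max [ 0.6018 -0.2642] ((568.350341796875, -356.08868408203125), (182.228271484375, 64.99334716796875), 88.51497650146484) zmed 0.04336476211239351
hook 62 min [ 0.5433 -0.2164] max [ 0.5749 -0.1783] ((559.1052856445312, -197.38504028320312), (31.357215881347656, 38.20042037963867), 0.429051011800766) zmed 0.01344820278742156
-0.22 0.564674517600891 0.5749041147160285 4 0.00987395261667283
-0.21 0.5643947344459098 0.5748471867407438 11 0.012240851501261786
-0.2 0.5671875125411265 0.5744297816693408 6 0.015081910426079042
-0.19 0.5436019758355463 0.5747162416980529 20 0.013340730525954253
-0.18 0.5433202868799943 0.5746887195295075 21 0.013802931154312418
rack 1120 min [0.3862 0.2503] max [0.6371 0.4753] ((511.50360107421875, 364.31842041015625), (234.60794067382812, 207.38687133789062), 5.491576671600342) zmed 0.06158325244952697
```

View pics/tc.png

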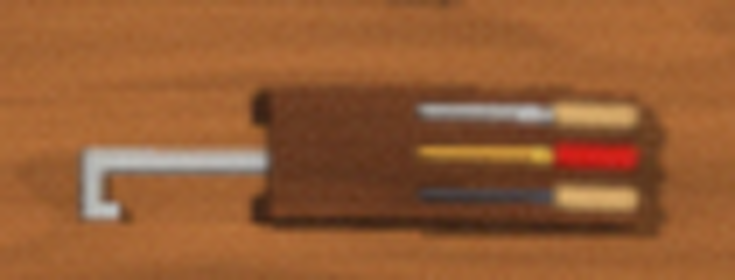

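View pics/tr.png

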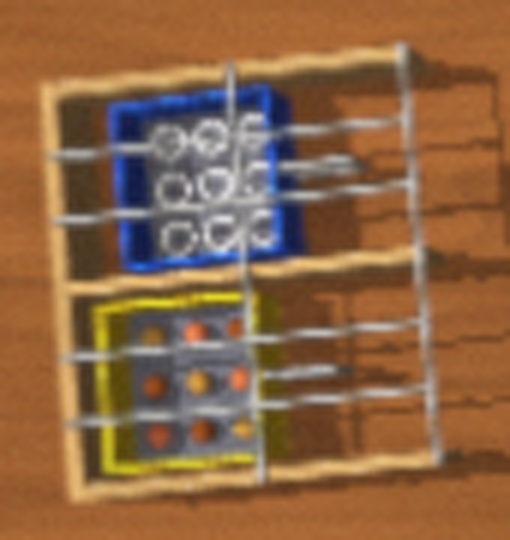

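View pics/sr.png

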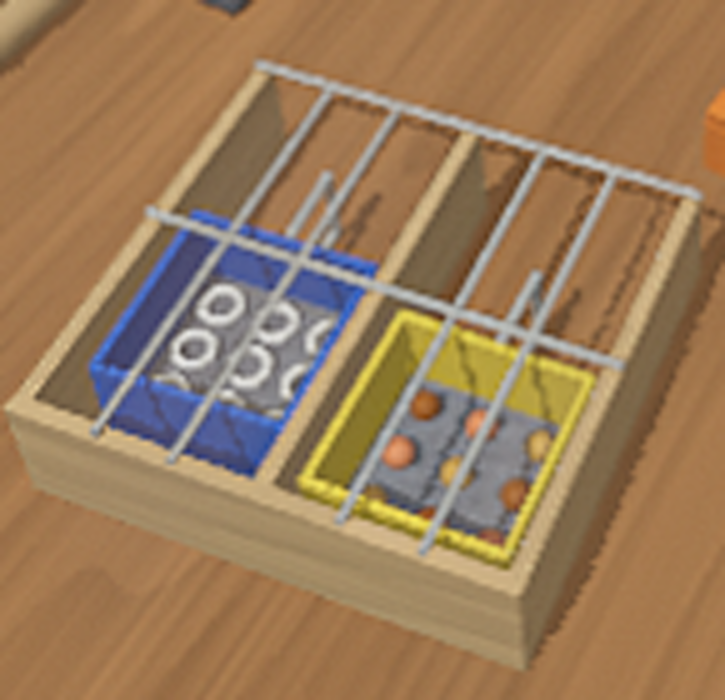

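View pics/sc.png

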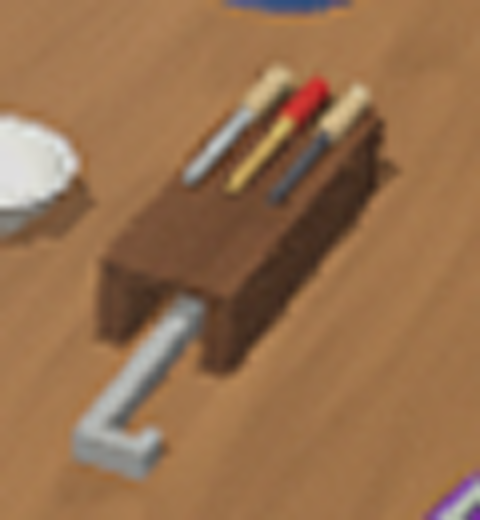

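```bash
cat > c.py <<'E'
from h import *
np.set_printoptions(precision=4,suppress=True)
t=grab_frame("top"); s=grab_frame("side")
P=cloud(t); X,Y,Z=P[...,0],P[...,1],P[...,2]
m=(Z>.038)&(Z<.049)&(X>.52)&(X<.62)&(Y>-.45)&(Y<-.26)
ys=[];xs=[]
for y in np.arange(-.44,-.27,.005):
    q=m&(abs(Y-y)<.0025)
    if q.sum()>5: ys.append(y); xs.append((X[q].min()+X[q].max())/2)
print("block axis",np.polyfit(ys,xs,1))
q=(Z>.011)&(Z<.018)&(X>.562)&(X<.58)&(Y>-.255)&(Y<-.17)
print("bar",q.sum(),X[q].mean(),np.polyfit(Y[q],X[q],1), Y[q].max(), Y[q].min())
# side
Q=cloud(s)
for C,n in((P,"top"),(Q,"side")):
    x,y,z=C[...,0],C[...,1],C[...,2]
    q=(z>.011)&(z<.018)&(x>.53)&(x<.6)&(y>-.27)&(y<-.14); 
    print(n,"hook",q.sum(),x[q].min(),x[q].max(),y[q].min(),y[q].max(),z[q].mean())
    q=(z>.035)&(z<.05)&(x>.4)&(x<.63)&(y>.26)&(y<.36)
    print(n,"rack things",[np.round(a,3).tolist() for a in C[q] if 1][:60])
# loop
for p,n,uvs in((t,"top",[(163.3,182.2),(163.6,180.1)]),(s,"side",[(120+325/5,230+177/5)])):
    for uv in uvs: print(n,uv,atz(p,uv,.0435),atz(p,uv,.026))
    for k in ["blue_tray_loop","blue_tray_center","yellow_tray_center","rack"]:
        for r in models.tip_of(p,k)[:2]: print(n,k,r["uv"],r["confidence"],atz(p,r["uv"],.026 if 'tray' in k else 0))
E
python3 c.py
```

```text
block axis [0.0329 0.5799]
bar 54 0.5704034670958462 [0.0009 0.5706] -0.18088273742828118 -0.2532025520391487
top hook 84 0.5426412866599714 0.5748189432800861 -0.2672411749782652 -0.18015403599279634 0.013987578195466558
top rack things [[0.629, 0.289, 0.048], [0.628, 0.282, 0.05], [0.629, 0.273, 0.043], [0.626, 0.312, 0.047], [0.626, 0.309, 0.048], [0.626, 0.306, 0.048], [0.626, 0.303, 0.043], [0.627, 0.301, 0.041], [0.627, 0.298, 0.039], [0.623, 0.346, 0.047], [0.623, 0.343, 0.047], [0.623, 0.34, 0.044], [0.623, 0.338, 0.041], [0.624, 0.335, 0.039], [0.624, 0.331, 0.04], [0.624, 0.329, 0.037], [0.624, 0.325, 0.039], [0.624, 0.322, 0.037], [0.621, 0.359, 0.038], [0.616, 0.353, 0.049], [0.613, 0.358, 0.042], [0.613, 0.351, 0.042], [0.61, 0.351, 0.043], [0.606, 0.353, 0.048], [0.606, 0.351, 0.044], [0.603, 0.351, 0.042], [0.599, 0.353, 0.046], [0.6, 0.351, 0.042], [0.6, 0.349, 0.036], [0.596, 0.353, 0.048], [0.596, 0.35, 0.045], [0.592, 0.353, 0.048], [0.585, 0.352, 0.05], [0.586, 0.348, 0.039], [0.583, 0.348, 0.04], [0.579, 0.347, 0.044], [0.575, 0.348, 0.05], [0.575, 0.346, 0.047],
[... 1979 characters left out ...]
, 0.319, 0.038]]
top (163.3, 182.2) [0.5714 0.3049 0.0435] [0.5733 0.3092 0.026 ]
top (163.6, 180.1) [0.5784 0.304  0.0435] [0.5805 0.3083 0.026 ]
top blue_tray_loop [164.1, 185.6] 0.63 [0.5616 0.3063 0.026 ]
top blue_tray_center [138.9, 186.4] 0.6 [0.5597 0.3932 0.026 ]
top yellow_tray_center [139.7, 216.8] 0.69 [0.4562 0.3888 0.026 ]
top rack [151.4, 206.0] 0.95 [0.4937 0.3564 0.    ]
side (185.0, 265.4) [0.5751 0.3053 0.0435] [0.585 0.294 0.026]
side blue_tray_loop [184.3, 270.9] 0.76 [0.577  0.3088 0.026 ]
side blue_tray_center [167.0, 298.9] 0.81 [0.5671 0.3915 0.026 ]
side yellow_tray_center [209.6, 319.5] 0.64 [0.4552 0.394  0.026 ]
side rack [197.2, 305.5] 0.83 [0.509  0.3626 0.    ]
```

```bash
cat >> h.py <<'E'
def down(slope):
    """jaw z along +X, hook direction (slope,1)"""
    z=np.array([1,-slope,0.]);z/=np.linalg.norm(z);y=np.array([0,0,-1.]);return np.stack([np.cross(y,z),y,z],1)
def plan(pos,R1=None,base=None):
    p0,R0=base or tool()
    dp=R0.T@(np.array(pos)-p0)/0.5
    a=np.zeros(3)
    if R1 is not None: a=cv2.Rodrigues(R0.T@R1)[0].ravel()/np.pi
    print("dp",dp.round(4).tolist(),"ang",a.round(4).tolist()); return dp,a
E
python3 -c "
from h import *
plan([.5702,-.222,.16],down(.015))
p,R=tool();print(p,R)"
```

```text
dp [-1.0085, 0.1426, -0.657] ang [-0.0, -0.4218, 0.0]
[ 0.15446728 -0.65711284  0.2313202 ] [[-9.73484165e-01  5.65867827e-05  2.28754402e-01]
 [-2.28754406e-01 -7.11325607e-05 -9.73484164e-01]
 [-3.88144505e-05 -9.99999996e-01  8.21908973e-05]]
```

Call:
apply_moves([
  {"dp":[-0.55,0.02,-0.36],"angular":[0,-0.39,0],"hand":-1},
  {"dp":[-0.55,0.02,-0.36],"angular":[0,-0.39,0],"hand":-1},
  {"dp":[-0.55,0.02,-0.36],"angular":[0,-0.39,0],"hand":-1},
  {"dp":[-0.55,0.02,-0.36],"angular":[0,-0.39,0],"hand":-1},
  {"dp":[-0.55,0.02,-0.36],"angular":[0,-0.39,0],"hand":-1},
  {"dp":[-0.55,0.02,-0.36],"angular":[0,-0.39,0],"hand":-1},
  {"dp":[-0.55,0.02,-0.36],"angular":[0,-0.39,0],"hand":-1},
  {"dp":[-0.55,0.02,-0.36],"angular":[0,-0.39,0],"hand":-1},
  {"dp":[-0.55,0.02,-0.36],"angular":[0,-0.39,0],"hand":-1},
  {"dp":[-0.55,0.02,-0.36],"angular":[0,-0.39,0],"hand":-1},
], newtons=60)

```text
time_s: 2.83
tool_pos: [0.3836, -0.4162, 0.2218]
eef_rot: [-1.158, 1.284, -1.285]
force: [-1.1, -1.0, -0.6]
opening: 1.001
```

```bash
python3 -c "
from h import *
plan([.5702,-.222,.10],down(.015))
p,R=tool();print(p,R)"
```

```text
dp [-0.4246, 0.244, 0.3312] ang [-0.0004, -0.0279, -0.0]
[ 0.38358807 -0.41623594  0.22175893] [[-1.02407383e-01  1.14405443e-03  9.94741886e-01]
 [-9.94742527e-01  6.42427882e-05 -1.02407523e-01]
 [-1.81064773e-04 -9.99999344e-01  1.13146066e-03]]
```

Call:
apply_moves([
  {"dp":[-0.425,0.1,0.331],"angular":[0,-0.028,0],"hand":-1},
  {"dp":[-0.425,0.1,0.331],"angular":[0,-0.028,0],"hand":-1},
  {"dp":[-0.425,0.1,0.331],"angular":[0,-0.028,0],"hand":-1},
  {"dp":[-0.425,0.1,0.331],"angular":[0,-0.028,0],"hand":-1},
  {"dp":[-0.425,0.1,0.331],"angular":[0,-0.028,0],"hand":-1},
  {"dp":[-0.425,0.1,0.331],"angular":[0,-0.028,0],"hand":-1},
  {"dp":[-0.425,0.1,0.331],"angular":[0,-0.028,0],"hand":-1},
  {"dp":[-0.425,0.244,0.331],"angular":[0,-0.028,0],"hand":-1},
  {"dp":[-0.425,0.244,0.331],"angular":[0,-0.028,0],"hand":-1},
  {"dp":[-0.425,0.244,0.331],"angular":[0,-0.028,0],"hand":-1},
])

```text
time_s: 3.67
tool_pos: [0.5656, -0.2253, 0.0933]
eef_rot: [-1.203, 1.238, -1.22]
force: [-0.9, 0.5, -0.6]
opening: 1.001
```

```bash
python3 -c "
from h import *
plan([.5702,-.222,.004],down(.015))
p,R=tool();print(p,R)
p=grab_frame('side');save(p,'s1',(220,60,380,200),5)"
```

```text
dp [-0.0063, 0.1786, 0.011] ang [0.0036, -0.0033, -0.0011]
[ 0.56560215 -0.22532188  0.09332566] [[-0.02548832 -0.01113132  0.99961314]
 [-0.99966934  0.00368278 -0.02544875]
 [-0.00339808 -0.99993126 -0.01122151]]
```

View pics/s1.png

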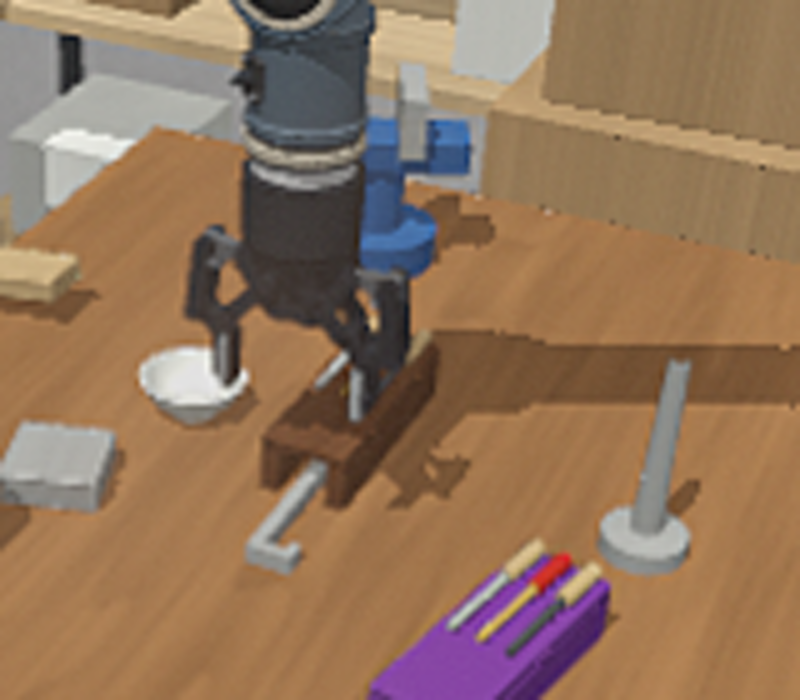

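```bash
python3 -c "
from h import *
p,R=tool();print(p)
f=grab_frame('top');save(f,'t1',(270,120,410,220),5)
p,R=tool();print(p,proj(f,p))
plan([.5702,-.222,.004],down(.015))"
```

```text
[ 0.56735858 -0.22627998  0.0964392 ]
[ 0.56930302 -0.22696488  0.09895398] [325.34916298 179.6044692 ]
dp [-0.0099, 0.1899, 0.0018] ang [0.0005, -0.0039, -0.0002]
```

View pics/t1.png

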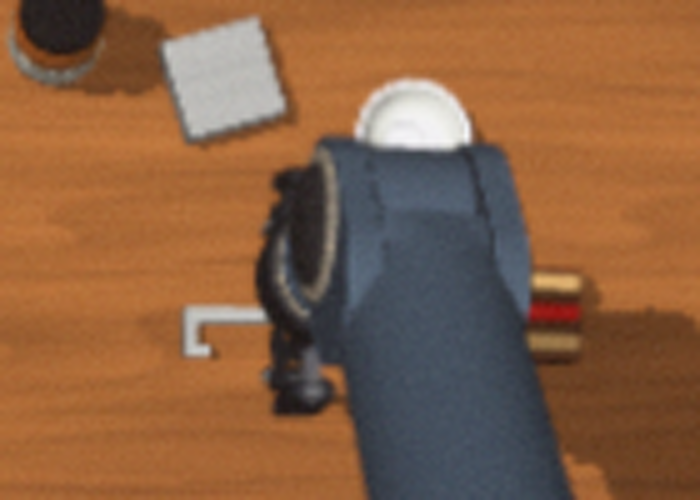

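Call:
apply_moves([
  {"dp":[-0.01,0.07,0.001],"angular":[0,-0.004,0],"hand":-1},
  {"dp":[-0.01,0.14,0.001],"angular":[0,-0.004,0],"hand":-1},
  {"dp":[-0.01,0.17,0.001],"angular":[0,-0.004,0],"hand":-1},
  {"dp":[-0.01,0.17,0.001],"angular":[0,-0.004,0],"hand":-1},
  {"dp":[-0.01,0.17,0.001],"angular":[0,-0.004,0],"hand":-1},
  {"dp":[-0.01,0.17,0.001],"angular":[0,-0.004,0],"hand":-1},
])

```text
time_s: 4.27
tool_pos: [0.5726, -0.2228, 0.0172]
eef_rot: [-1.2, 1.216, -1.224]
force: [-0.5, 0.0, -0.0]
opening: 1.003
```

```bash
python3 -c "
from h import *
p,R=tool();print(p)
f=grab_frame('side');save(f,'s2',(230,80,350,190),6)
p,R=tool();print(p,R,proj(f,p))
plan([.5702,-.222,.004],down(.015))"
```

```text
[ 0.5725763 -0.2227568  0.0172215]
[ 0.57254121 -0.22268193  0.01725413] [[-0.01490377  0.00504943  0.99987618]
 [-0.99988752 -0.00175359 -0.01489508]
 [ 0.00167816 -0.99998571  0.005075  ]] [274.4949323  161.43716131]
dp [-0.0013, 0.0265, -0.0048] ang [-0.0016, 0.0, 0.0005]
```

View pics/s2.png

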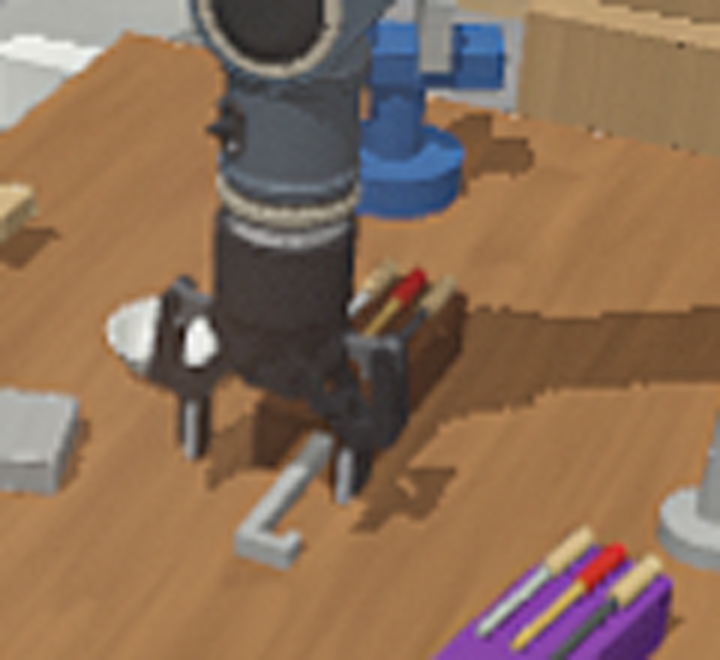

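Fingers straddle the bare bar near (290,490) in the crop, clear of the return tip and the block. Lower and close gently.

Call:
apply_moves([
  {"dp":[0,0.026,-0.004],"angular":[0,0,0],"hand":-1},
  {"dp":[0,0.026,-0.004],"angular":[0,0,0],"hand":-1},
  {"dp":[0,0.026,-0.004],"angular":[0,0,0],"hand":0},
  {"dp":[0,0.026,-0.004],"angular":[0,0,0],"hand":0.6},
  {"dp":[0,0.026,-0.004],"angular":[0,0,0],"hand":1},
  {"dp":[0,0.026,-0.004],"angular":[0,0,0],"hand":1},
  {"dp":[0,0.026,-0.004],"angular":[0,0,0],"hand":1},
  {"dp":[0,0.026,-0.004],"angular":[0,0,0],"hand":1},
  {"dp":[0,0.026,-0.004],"angular":[0,0,0],"hand":1},
  {"dp":[0,0.026,-0.004],"angular":[0,0,0],"hand":1},
], newtons=50)

```text
time_s: 5.15
tool_pos: [0.5688, -0.2218, 0.0017]
eef_rot: [-1.202, 1.219, -1.22]
force: [-0.2, -0.5, 1.7]
opening: 0.1
```

```bash
python3 -c "
from h import *
s=env.read_state();print(s['opening'],s['force'])
f=grab_frame('side');save(f,'s3',(230,80,350,190),6)
p,R=tool();print(p,R)
b=(p,R)
plan([p[0]+.003,p[1]+.2,p[2]],base=b)"
```

```text
0.10031844361934251 [-0.1510148  -0.465091    1.66464956]
[ 0.56883196 -0.22179372  0.00164739] [[-1.41359418e-02  9.48870030e-04  9.99899632e-01]
 [-9.99900064e-01 -2.05713776e-04 -1.41357527e-02]
 [ 1.92280137e-04 -9.99999529e-01  9.51683161e-04]]
dp [-0.4, -0.0001, 0.0003] ang [0.0, 0.0, 0.0]
```

View pics/s3.png

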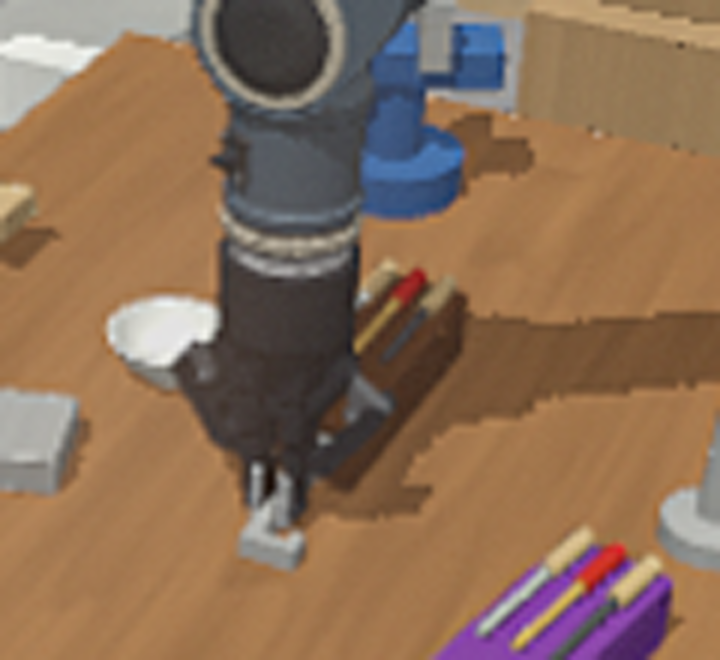

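Call:
apply_moves([
  {"dp":[-0.02,-0.003,0],"angular":[0,0,0],"hand":1},
  {"dp":[-0.06,-0.004,0],"angular":[0,0,0],"hand":1},
  {"dp":[-0.11,-0.004,0],"angular":[0,0,0],"hand":1},
  {"dp":[-0.17,-0.004,0],"angular":[0,0,0],"hand":1},
  {"dp":[-0.23,-0.004,0],"angular":[0,0,0],"hand":1},
  {"dp":[-0.29,-0.004,0],"angular":[0,0,0],"hand":1},
  {"dp":[-0.35,-0.004,0],"angular":[0,0,0],"hand":1},
  {"dp":[-0.42,-0.004,0],"angular":[0,0,0],"hand":1},
  {"dp":[-0.48,-0.004,0],"angular":[0,0,0],"hand":1},
  {"dp":[-0.48,-0.004,0],"angular":[0,0,0],"hand":1},
])

```text
time_s: 6.03
tool_pos: [0.5708, 0.0285, 0.0036]
eef_rot: [-1.203, 1.214, -1.207]
force: [0.5, 0.8, -0.4]
opening: 0.099
```

```bash
python3 -c "
from h import *
f=grab_frame('side');save(f,'s4',(170,90,370,240),4)
g=grab_frame('top');save(g,'t4',(200,130,400,260),4)
s=env.read_state();print(s['opening'],s['force'])
p,R=tool();print(p,R)"
```

```text
0.0998390348980318 [ 0.5659309   0.50867694 -2.32288351]
[0.57089272 0.02112051 0.00310054] [[-9.66508879e-03 -1.07162043e-03  9.99952718e-01]
 [-9.99952860e-01  9.39321417e-04 -9.66408352e-03]
 [-9.28920774e-04 -9.99998985e-01 -1.08064854e-03]]
```

View pics/s4.png

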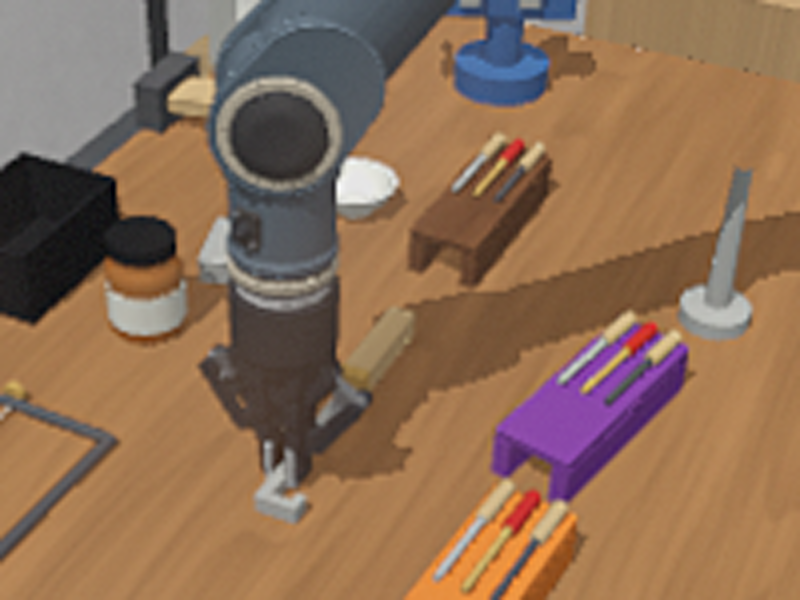

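View pics/t4.png

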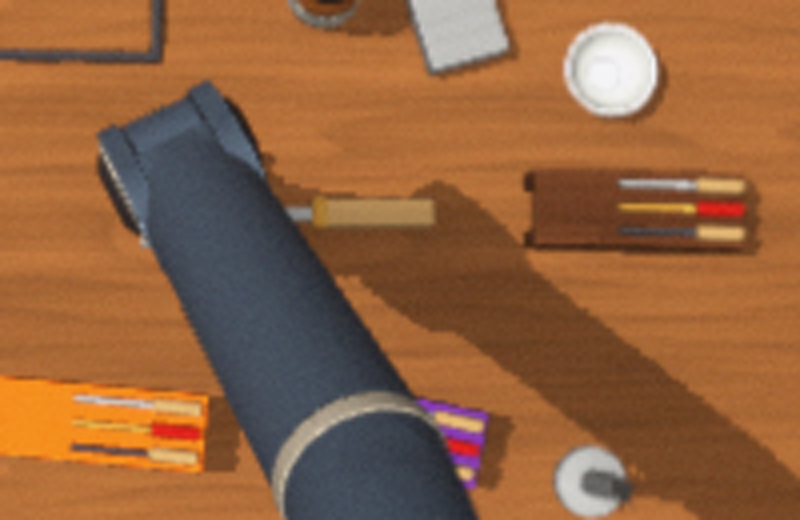

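The hook is fully drawn: its handle is at (375,212) in the top crop and clear of the block. Lower, release, rise.

Call:
apply_moves([
  {"dp":[-0.48,-0.001,0],"angular":[0,0,0],"hand":1},
])

```text
time_s: 6.22
tool_pos: [0.5719, 0.0481, 0.002]
eef_rot: [-1.205, 1.229, -1.236]
force: [1.1, -1.5, -1.6]
opening: 0.096
```

```bash
python3 -c "
from h import *
s=env.read_state();print(s['tool_pos'],s['force'],s['qvel'])"
```

```text
[0.57187654 0.04805519 0.00201136] [ 1.1480415  -1.51999128 -1.56479191] [-0.94850289  0.0500026  -0.03250073 -0.11762137 -0.06472845  0.01384337
 -0.894317  ]
```

That row repeated the shift, and each call starts from the current pose, so the hook went about 40 mm further along +Y. This did no harm. Hold, then release.

Call:
apply_moves([
  {"dp":[0,0,0],"angular":[0,0,0],"hand":1},
  {"dp":[0,0,0],"angular":[0,0,0],"hand":1},
  {"dp":[0,0,0],"angular":[0,0,0],"hand":1},
  {"dp":[0,0,0],"angular":[0,0,0],"hand":1},
])

```text
time_s: 6.55
tool_pos: [0.572, 0.0576, 0.003]
eef_rot: [-1.203, 1.222, -1.222]
force: [0.0, -0.3, -1.6]
opening: 0.103
```

```bash
python3 -c "
from h import *
s=env.read_state();print(s['tool_pos'],s['force'],s['qvel'].round(3)); print(tool()[1])"
```

```text
[0.57204513 0.0576319  0.00300399] [ 0.04693841 -0.3326102  -1.57481461] [ 0.005 -0.002  0.    -0.001 -0.001 -0.002 -0.002]
[[-1.69270950e-02 -9.77183681e-04  9.99856249e-01]
 [-9.99855608e-01 -1.47899204e-03 -1.69285296e-02]
 [ 1.49532172e-03 -9.99998429e-01 -9.52007545e-04]]
```

Call:
apply_moves([
  {"dp":[0,0.003,0],"angular":[0,0,0],"hand":1},
  {"dp":[0,0.003,0],"angular":[0,0,0],"hand":1},
  {"dp":[0,0.003,0],"angular":[0,0,0],"hand":0.3},
  {"dp":[0,0.003,0],"angular":[0,0,0],"hand":-0.3},
  {"dp":[0,0.003,0],"angular":[0,0,0],"hand":-1},
  {"dp":[0,0.003,0],"angular":[0,0,0],"hand":-1},
  {"dp":[0,-0.06,0],"angular":[0,0,0],"hand":-1},
  {"dp":[0,-0.14,0],"angular":[0,0,0],"hand":-1},
  {"dp":[0.06,-0.18,0],"angular":[0,0,0],"hand":-1},
  {"dp":[0.14,-0.18,0],"angular":[0,0,0],"hand":-1},
])

```text
time_s: 7.38
tool_pos: [0.5753, -0.0053, 0.0991]
eef_rot: [-1.196, 1.206, -1.216]
force: [0.9, 0.3, 0.4]
opening: 1.0
```

```bash
cat > d.py <<'E'
from h import *
np.set_printoptions(precision=4,suppress=True)
f=grab_frame('side');save(f,'s5',(170,90,370,240),4)
g=grab_frame('top');save(g,'t5',(200,130,400,260),4)
s=env.read_state();print(s['opening'],s['tool_pos'])
for p,n in((f,'side'),(g,'top')):
    for k in("hook_handle","hook_mouth"):
        for r in models.tip_of(p,k)[:2]: print(n,k,r["uv"],r["confidence"],atz(p,r["uv"],.012))
P=cloud(g)
X,Y,Z=P[...,0],P[...,1],P[...,2]
q=(Z>.018)&(Z<.03)&(X>.54)&(X<.6)&(Y>-.24)&(Y<0.0)
print(q.sum(),cv2.minAreaRect((P[q][:,:2]*1000).astype(np.float32)),P[q].mean(0))
E
python3 d.py
```

```text
1.0042106692472428 [ 0.572  -0.0186  0.0944]
side hook_handle [258.1, 183.0] 0.62 [ 0.5739 -0.0958  0.012 ]
top hook_handle [282.7, 183.8] 0.51 [ 0.5658 -0.0977  0.012 ]
64 ((567.211669921875, -131.87442016601562), (34.4347038269043, 21.164398193359375), 89.0545425415039) [ 0.568  -0.134   0.0231]
```

View pics/s5.png

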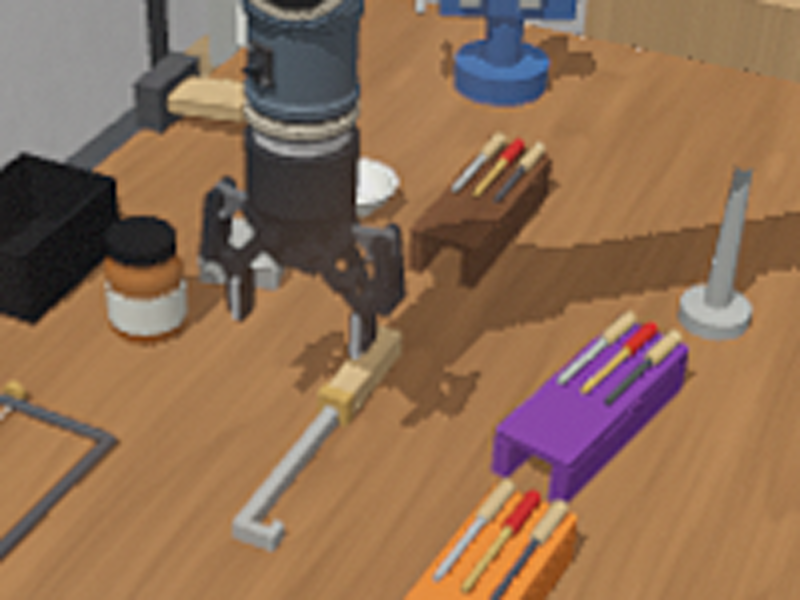

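View pics/t5.png

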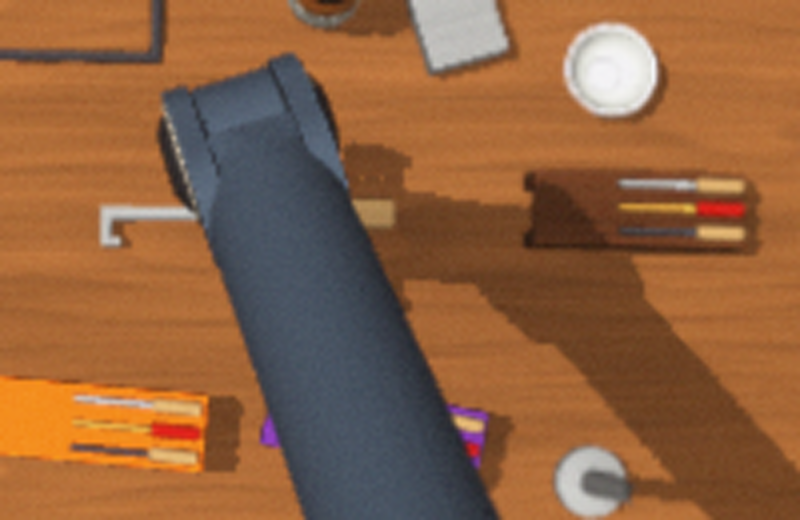

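```bash
python3 -c "
from h import *
print(tool()[0]);plan([.569,-.102,.06],down(.015));plan([.569,-.102,.004],down(.015))"
```

```text
[ 0.57108003 -0.00917553  0.09316646]
dp [0.1857, 0.0662, -0.0017] ang [0.0001, 0.0006, -0.0002]
dp [0.1858, 0.1782, -0.0016] ang [0.0001, 0.0006, -0.0002]
```

Call:
apply_moves([
  {"dp":[0.06,0.0,-0.002],"angular":[0,0,0],"hand":-1},
  {"dp":[0.12,0.0,-0.002],"angular":[0,0,0],"hand":-1},
  {"dp":[0.18,0.0,-0.002],"angular":[0,0,0],"hand":-1},
  {"dp":[0.18,0.0,-0.002],"angular":[0,0,0],"hand":-1},
  {"dp":[0.18,0.05,-0.002],"angular":[0,0,0],"hand":-1},
  {"dp":[0.18,0.11,-0.002],"angular":[0,0,0],"hand":-1},
  {"dp":[0.18,0.155,-0.002],"angular":[0,0,0],"hand":-1},
  {"dp":[0.18,0.17,-0.002],"angular":[0,0,0],"hand":-1},
  {"dp":[0.18,0.17,-0.002],"angular":[0,0,0],"hand":-1},
  {"dp":[0.18,0.17,-0.002],"angular":[0,0,0],"hand":-1},
])

```text
time_s: 8.52
tool_pos: [0.5696, -0.0989, 0.0086]
eef_rot: [-1.203, 1.219, -1.218]
force: [-0.2, -0.3, 0.1]
opening: 1.0
```

```bash
python3 -c "
from h import *
f=grab_frame('side');save(f,'s6',(200,110,330,210),6)
print(tool());plan([.569,-.101,.003],down(.015))"
```

```text
(array([ 0.57022164, -0.09925445,  0.00942655]), array([[-1.30251261e-02,  1.90808320e-03,  9.99913349e-01],
       [-9.99915150e-01,  1.70887029e-04, -1.30254757e-02],
       [-1.95725913e-04, -9.99998165e-01,  1.90569548e-03]]))
dp [0.0035, 0.0128, -0.0024] ang [-0.0006, 0.0006, -0.0001]
```

View pics/s6.png

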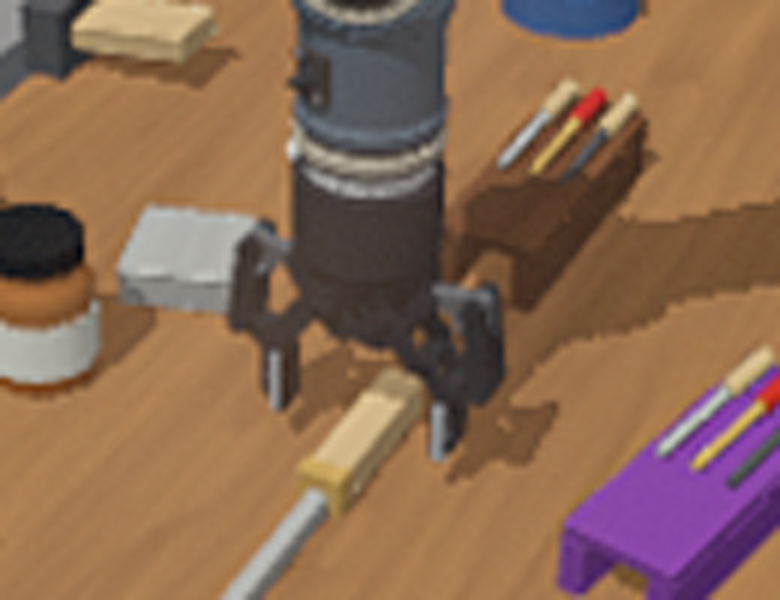

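The fingers straddle the wooden handle at its middle. Lower and close.

Call:
apply_moves([
  {"dp":[0.002,0.013,-0.002],"angular":[0,0,0],"hand":-1},
  {"dp":[0.002,0.013,-0.002],"angular":[0,0,0],"hand":0},
  {"dp":[0.002,0.013,-0.002],"angular":[0,0,0],"hand":0.4},
  {"dp":[0.002,0.013,-0.002],"angular":[0,0,0],"hand":1},
  {"dp":[0.002,0.013,-0.002],"angular":[0,0,0],"hand":1},
  {"dp":[0.002,0.013,-0.002],"angular":[0,0,0],"hand":1},
  {"dp":[0.002,0.013,-0.002],"angular":[0,0,0],"hand":1},
  {"dp":[0.002,0.013,-0.002],"angular":[0,0,0],"hand":1},
], newtons=80)

```text
time_s: 9.23
tool_pos: [0.5688, -0.1012, 0.0026]
eef_rot: [-1.201, 1.219, -1.221]
force: [-0.9, 0.2, 3.7]
opening: 0.263
```

```bash
python3 -c "
from h import *
s=env.read_state();print(s['opening'],s['force']);print(tool())"
```

```text
0.2628001980866322 [-0.87809647  0.1691996   3.66468523]
(array([ 0.56876769, -0.10117991,  0.00257644]), array([[-1.44963520e-02,  1.43159776e-03,  9.99893898e-01],
       [-9.99894900e-01, -2.31768960e-04, -1.44960347e-02],
       [ 2.10991878e-04, -9.99998948e-01,  1.43480711e-03]]))
```

```bash
cat > e.py <<'E'
from h import *
L=np.array([.574,.306]); sl=-.096
d=np.array([sl,1]);d/=np.linalg.norm(d);n=np.array([-d[1],d[0]])
def H(xp,yp): return L-xp*d-yp*n
off=.0015 # TCP behind handle centre
for xp,yp in((.274,.039),(.224,.039)):
    h=H(xp,yp)-off*d; print(h); plan([h[0],h[1],.0216],down(sl))
E
python3 e.py
```

```text
[0.63914848 0.03548766]
dp [-0.2753, -0.0379, 0.1368] ang [-0.0005, -0.0351, 0.0001]
[0.63437045 0.08525884]
dp [-0.3747, -0.0379, 0.1258] ang [-0.0005, -0.0351, 0.0001]
```

Call:
apply_moves([
  {"dp":[0,-0.038,0],"angular":[0,0,0],"hand":1},
  {"dp":[-0.05,-0.038,0.02],"angular":[0,-0.01,0],"hand":1},
  {"dp":[-0.1,-0.038,0.05],"angular":[0,-0.02,0],"hand":1},
  {"dp":[-0.15,-0.038,0.08],"angular":[0,-0.03,0],"hand":1},
  {"dp":[-0.2,-0.038,0.11],"angular":[0,-0.035,0],"hand":1},
  {"dp":[-0.25,-0.038,0.13],"angular":[0,-0.035,0],"hand":1},
  {"dp":[-0.275,-0.038,0.137],"angular":[0,-0.035,0],"hand":1},
  {"dp":[-0.275,-0.038,0.137],"angular":[0,-0.035,0],"hand":1},
  {"dp":[-0.275,-0.038,0.137],"angular":[0,-0.035,0],"hand":1},
  {"dp":[-0.275,-0.038,0.137],"angular":[0,-0.035,0],"hand":1},
])

```text
time_s: 10.07
tool_pos: [0.6374, 0.0328, 0.0202]
eef_rot: [-1.255, 1.14, -1.14]
force: [0.2, -0.8, -1.0]
opening: 0.259
```

```bash
cat > f.py <<'E'
import sys
from h import *
np.set_printoptions(precision=4,suppress=True)
tag=sys.argv[1]
f=grab_frame('side');g=grab_frame('top')
save(f,'s'+tag,(120,170,270,310),5);save(g,'t'+tag,(120,140,260,240),5)
p,R=tool();s=env.read_state();print(p,R[:,2],s['force'],s['opening'])
d=-R[:,0];n=-R[:,2]
E=p+.0015*d; E=E+0.2*d-np.array([0,0,p[2]]) ; zu=p[2]-.0026
tip=p+.2015*d; tip[2]=zu+.014
print("pred end top",tip, "side uv",proj(f,tip),"top uv",proj(g,tip), "retip",proj(f,tip+.0245*n-.016*d))
for C,nm in((cloud(f),'side'),(cloud(g),'top')):
    # bar near the end
    rel=C-tip; a=rel@d; b=rel@n
    q=(a>-.10)&(a<.02)&(abs(b)<.02)&(C[...,2]>.02)&(C[...,2]<.05)
    if q.sum()>5: print(nm,q.sum(),"bar a max",a[q].max(),"b med",np.median(b[q]),"z vs a fit",np.polyfit(a[q],C[...,2][q],1), "b fit",np.polyfit(a[q],b[q],1))
E
python3 f.py 7
```

```text
[0.6378 0.0326 0.0205] [ 0.9957  0.0928 -0.0014] [-0.248   0.9876 -2.542 ] 0.258802331631371
pred end top [0.6191 0.2332 0.0319] side uv [187.0233 242.5666] top uv [185.2887 168.3754] retip [198.4831 240.7931]
side 180 bar a max 0.0010842486367965093 b med 0.0033603940960826367 z vs a fit [-0.0077  0.0274] b fit [0.0526 0.0054]
top 112 bar a max 0.0005665751527747766 b med 0.0015837806777313037 z vs a fit [-0.021   0.0291] b fit [0.0511 0.0045]
```

View pics/s7.png

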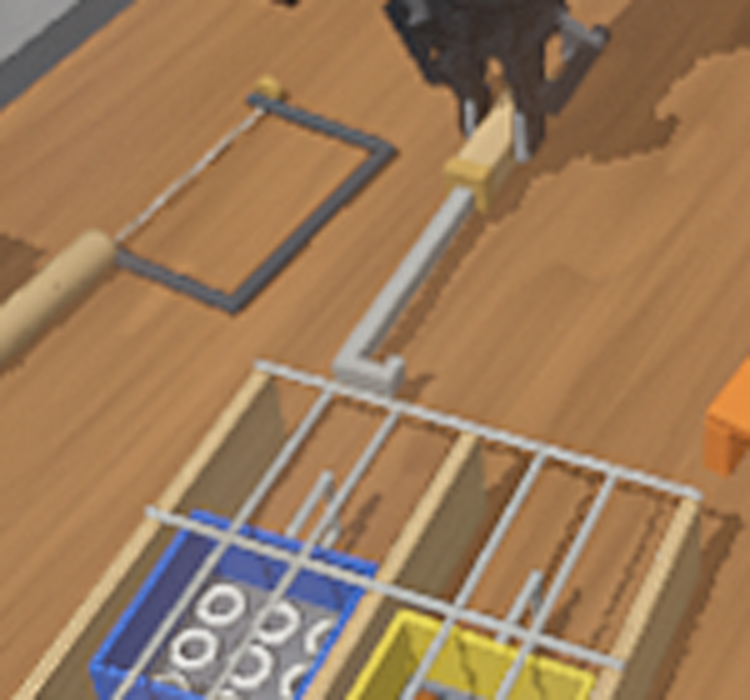

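View pics/t7.png

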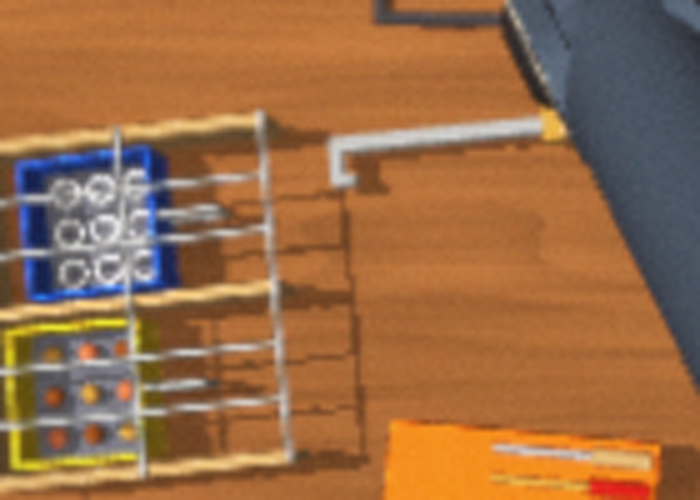

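```bash
cat > g.py <<'E'
from h import *
np.set_printoptions(precision=4,suppress=True)
f=grab_frame('side');g=grab_frame('top')
p,R=tool();print(p,R[:,2])
d=-R[:,0];n=-R[:,2]
tip=p+.2015*d; tip[2]=p[2]-.0026+.014
for C,nm in((cloud(f),'side'),(cloud(g),'top')):
    rel=C-tip; a=rel@d; b=rel@n; z=C[...,2]
    for lo,hi in((-.14,-.10),(-.1,-.06),(-.06,-.02)):
        q=(a>lo)&(a<hi)&(abs(b)<.02)&(z>.015)&(z<.05)
        zt=np.percentile(z[q],80); q2=q&(z>zt-.004)
        print(nm,lo,q.sum(),"b",np.median(b[q2]),b[q2].min(),b[q2].max(),"z",zt,z[q].max())
    q=(a>-.03)&(a<.02)&(b<.04)&(b>-.02)&(z>.015)&(z<.05)
    print(nm,"end a",a[q].max(),"b",b[q].min(),b[q].max(),"z80",np.percentile(z[q],80),"tip edge back a of b>.022",a[q&(b>.022)].min())
    # loop in rack: things near expected
    q=(C[...,0]>.555)&(C[...,0]<.595)&(C[...,1]>.29)&(C[...,1]<.34)&(z>.030)&(z<.05)
    print(nm,"loop pts",C[q][:14])
E
python3 g.py
```

```text
[0.6382 0.0334 0.0208] [ 0.9956  0.0933 -0.0006]
side -0.14 60 b 0.001500941658131295 -0.004641449500626298 0.00688081955104756 z 0.030948671515681522 0.033853475808168554
side -0.1 67 b 0.00037430997610604123 -0.004997702276381328 0.0059066727456314055 z 0.03051826136983088 0.03320352316153716
side -0.06 70 b 0.0011792989329547409 -0.005045898020495525 0.0056491007038051684 z 0.03040793741207943 0.03315111044830182
side end a 0.0001284156857686365 b -0.006362861806665287 0.028694177250152678 z80 0.030229233030437397 tip edge back a of b>.022 -0.018409913429019265
side loop pts [[0.5765 0.3069 0.0459]
 [0.5745 0.3058 0.0459]
 [0.5774 0.3099 0.0451]
 [0.5742 0.3102 0.0471]
 [0.573  0.3081 0.0455]
 [0.5731 0.3154 0.0498]
 [0.5731 0.312  0.0461]
 [0.575  0.3064 0.0389]
 [0.5758 0.3163 0.0457]
 [0.5733 0.3157 0.0464]
 [0.5723 0.3134 0.0444]
 [0.5736 0.3085 0.0383]
 [0.5727 0.306  0.0361]
 [0.5753 0.3208 0.0473]]
top -0.14 43 b 0.0014018721505113002 -0.0045867578428663396 0.006142449630103259 z 0.032722149788305246 0.03726816540682054
top -0.1 43 b 0.0014849701767239065 -0.004359821390549614 0.005666913633860284 z 0.03308097422110643 0.03544427661574209
top -0.06 41 b 0.0012307423560941058 -0.004653415109032784 0.005398685620496834 z 0.03334676893943473 0.03813739339212233
top end a 0.00022432845921932021 b -0.004434951534894303 0.027534060047765742 z80 0.03296307601764485 tip edge back a of b>.022 -0.014369091017052684
top loop pts [[0.5754 0.3258 0.0453]
 [0.575  0.3216 0.0484]
 [0.5752 0.3186 0.0469]
 [0.5748 0.3145 0.0496]
 [0.5749 0.3113 0.0491]
 [0.5757 0.3066 0.0409]
 [0.5717 0.3381 0.0498]
 [0.572  0.3356 0.0465]
 [0.5718 0.3318 0.0482]
 [0.5719 0.3288 0.0466]
 [0.5716 0.3247 0.0493]
 [0.5719 0.3221 0.0464]
 [0.5717 0.3185 0.0473]
 [0.5717 0.315  0.0476]]
```

```bash
sed -i 's/^L=.*/L=np.array([.5745,.3065]); sl=-.0955/; s/^for xp.*/for xp,yp in((.23,.037),(.174,.037)):/' e.py; python3 e.py
```

```text
[0.63334054 0.079566  ]
dp [-0.0929, -0.0017, -0.001] ang [0.0002, -0.0006, 0.0004]
[0.62801676 0.13531237]
dp [-0.2049, -0.0018, -0.0012] ang [0.0002, -0.0006, 0.0004]
```

Call:
apply_moves([
  {"dp":[-0.03,-0.001,-0.001],"angular":[0,0,0],"hand":1},
  {"dp":[-0.07,-0.001,-0.001],"angular":[0,0,0],"hand":1},
  {"dp":[-0.1,-0.001,-0.001],"angular":[0,0,0],"hand":1},
  {"dp":[-0.13,-0.001,-0.001],"angular":[0,0,0],"hand":1},
  {"dp":[-0.16,-0.001,-0.001],"angular":[0,0,0],"hand":1},
  {"dp":[-0.185,-0.001,-0.001],"angular":[0,0,0],"hand":1},
  {"dp":[-0.2,-0.001,-0.001],"angular":[0,0,0],"hand":1},
  {"dp":[-0.204,-0.001,-0.001],"angular":[0,0,0],"hand":1},
  {"dp":[-0.204,-0.001,-0.001],"angular":[0,0,0],"hand":1},
  {"dp":[-0.204,-0.001,-0.001],"angular":[0,0,0],"hand":1},
])

```text
time_s: 11.1
tool_pos: [0.6285, 0.1358, 0.0212]
eef_rot: [-1.254, 1.139, -1.14]
force: [0.4, 0.1, -1.8]
opening: 0.258
```

```bash
python3 f.py 8|head -2; python3 e.py
```

```text
[0.6285 0.1353 0.0212] [ 0.9956  0.0938 -0.0002] [-1.0665  0.0103 -1.1735] 0.26605428288441757
pred end top [0.6097 0.3359 0.0326] side uv [165.8718 272.4257] top uv [155.1911 171.4174] retip [178.4223 270.3317]
[0.63334054 0.079566  ]
dp [0.1119, -0.0006, -0.0009] ang [0.0001, -0.0004, 0.0004]
[0.62801676 0.13531237]
dp [-0.0001, -0.0007, -0.0011] ang [0.0001, -0.0004, 0.0004]
```

View pics/s8.png

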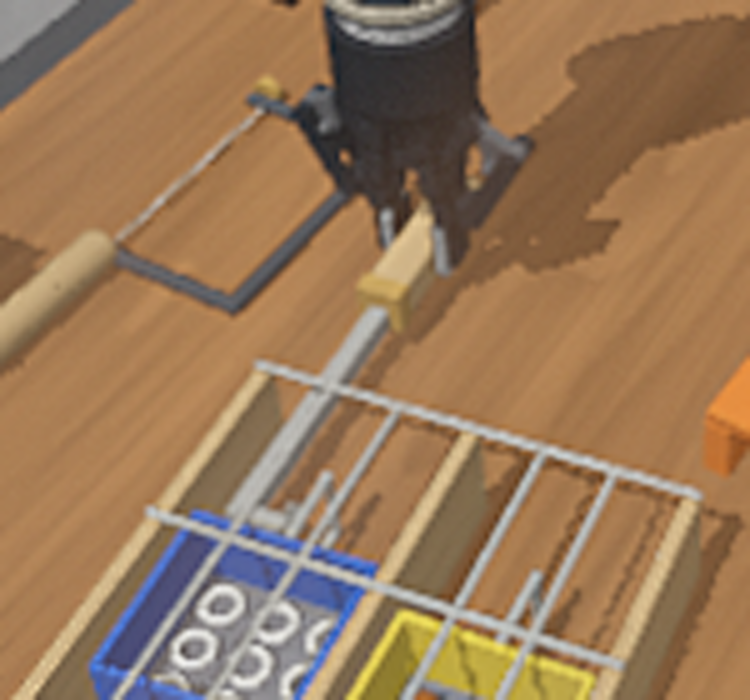

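View pics/t8.png

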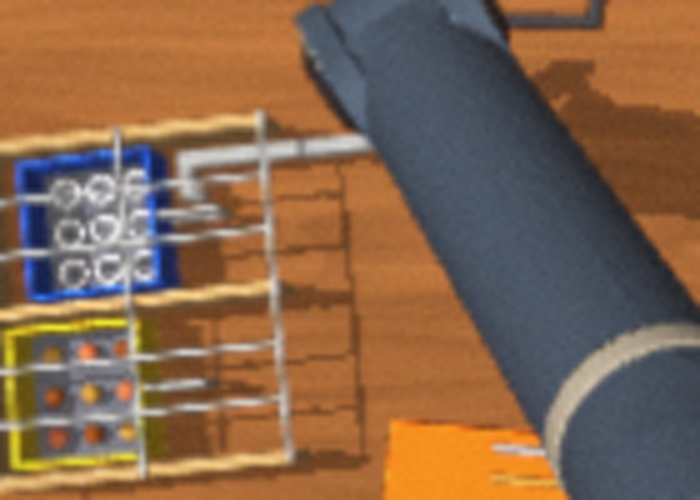

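Hook end lies beside the loop, with its tip behind the post (post at (225,213), tip at (195,195) in the top crop) and clear of the wall. Slide it sideways into the window.

Call:
apply_moves([
  {"dp":[0,0,-0.006],"angular":[0,0,0],"hand":1},
  {"dp":[0,0,-0.014],"angular":[0,0,0],"hand":1},
  {"dp":[0,0,-0.022],"angular":[0,0,0],"hand":1},
  {"dp":[0,0,-0.03],"angular":[0,0,0],"hand":1},
  {"dp":[0,0,-0.038],"angular":[0,0,0],"hand":1},
  {"dp":[0,0,-0.046],"angular":[0,0,0],"hand":1},
  {"dp":[0,0,-0.048],"angular":[0,0,0],"hand":1},
  {"dp":[0,0,-0.048],"angular":[0,0,0],"hand":1},
])

```text
time_s: 11.87
tool_pos: [0.604, 0.1346, 0.0215]
eef_rot: [-1.253, 1.138, -1.138]
force: [0.2, -0.2, -1.6]
opening: 0.262
```

```bash
python3 f.py 9|head -2
```

```text
[0.6046 0.1346 0.0215] [0.9954 0.0956 0.0004] [ 0.4429 -0.7966 -1.9763] 0.2633406388114661
pred end top [0.5853 0.3352 0.0329] side uv [174.6003 275.8024] top uv [155.276  178.5223] retip [187.2069 273.6584]
```

View pics/s9.png

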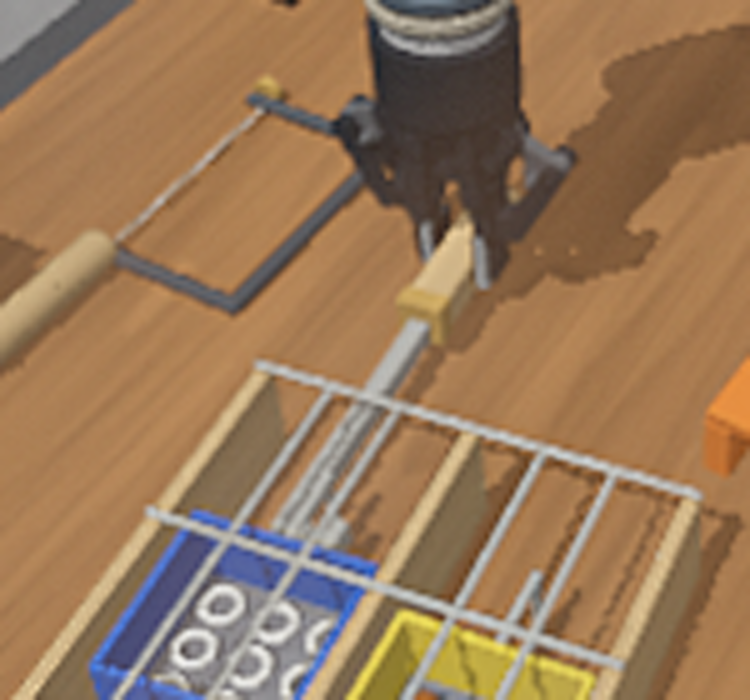

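View pics/t9.png

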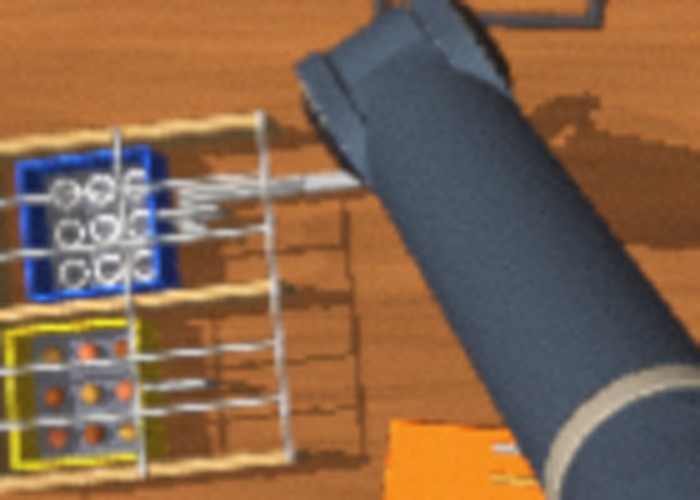

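The return tip shows on the far side of the loop (side crop (335,530), top crop (195,225)), so the post is in the mouth. Pull straight back, gently first.

Call:
apply_moves([
  {"dp":[0.01,0,0],"angular":[0,0,0],"hand":1},
  {"dp":[0.02,0,0],"angular":[0,0,0],"hand":1},
  {"dp":[0.03,0,0],"angular":[0,0,0],"hand":1},
  {"dp":[0.04,0,0],"angular":[0,0,0],"hand":1},
  {"dp":[0.055,0,0],"angular":[0,0,0],"hand":1},
  {"dp":[0.07,0,0],"angular":[0,0,0],"hand":1},
  {"dp":[0.085,0,0],"angular":[0,0,0],"hand":1},
  {"dp":[0.1,0,0],"angular":[0,0,0],"hand":1},
  {"dp":[0.1,0,0],"angular":[0,0,0],"hand":1},
  {"dp":[0.1,0,0],"angular":[0,0,0],"hand":1},
])

```text
time_s: 12.8
tool_pos: [0.6094, 0.0835, 0.0214]
eef_rot: [-1.253, 1.139, -1.14]
force: [-0.7, -0.1, -2.3]
opening: 0.262
```

```bash
python3 f.py 10|head -2
```

```text
[0.6092 0.0848 0.0215] [0.9954 0.0956 0.0002] [ 0.5252  0.3063 -1.9733] 0.26277155299211535
pred end top [0.59   0.2854 0.0329] side uv [184.9885 260.3666] top uv [169.8498 177.0209] retip [197.0386 258.3936]
```

View pics/s10.png

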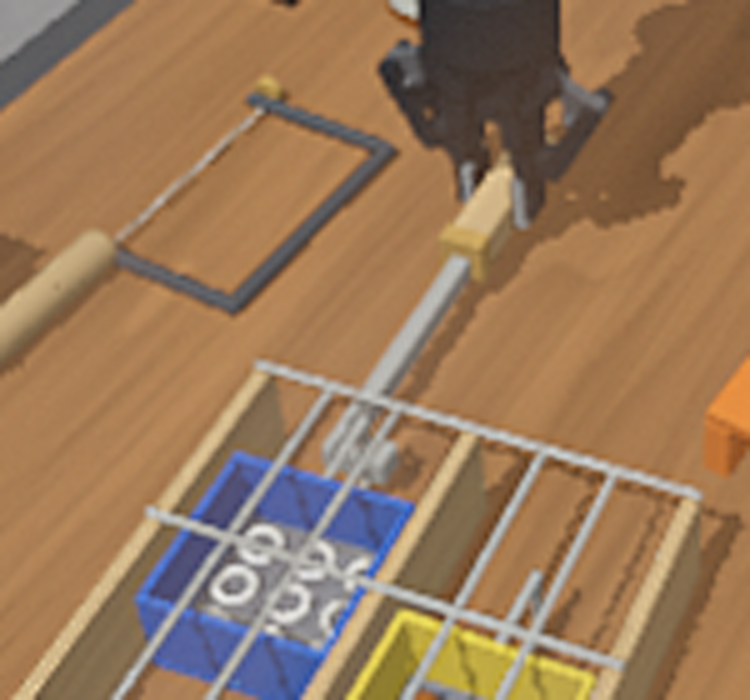

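View pics/t10.png

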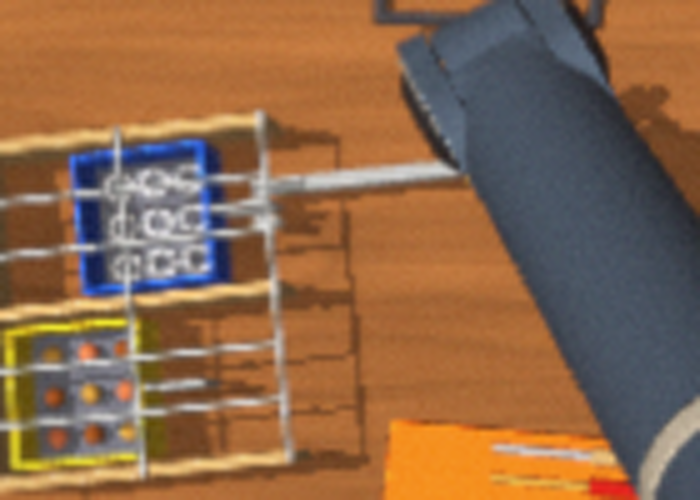

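The tray is following: its front edge moved toward the opening. Keep going along the same line.

Call:
apply_moves([
  {"dp":[0.015,0,0],"angular":[0,0,0],"hand":1},
  {"dp":[0.035,0,0],"angular":[0,0,0],"hand":1},
  {"dp":[0.06,0,0],"angular":[0,0,0],"hand":1},
  {"dp":[0.085,0,0],"angular":[0,0,0],"hand":1},
  {"dp":[0.11,0,0],"angular":[0,0,0],"hand":1},
  {"dp":[0.135,0,0],"angular":[0,0,0],"hand":1},
  {"dp":[0.16,0,0],"angular":[0,0,0],"hand":1},
  {"dp":[0.18,0,0],"angular":[0,0,0],"hand":1},
  {"dp":[0.19,0,0],"angular":[0,0,0],"hand":1},
  {"dp":[0.19,0,0],"angular":[0,0,0],"hand":1},
])

```text
time_s: 13.73
tool_pos: [0.6183, -0.0126, 0.0212]
eef_rot: [-1.253, 1.14, -1.142]
force: [1.0, 0.0, -2.2]
opening: 0.262
```

```bash
sed -i 's/(120,170,270,310)/(120,130,290,320)/;s/,5);save(g/,4);save(g/;s/(120,140,260,240)/(110,120,300,240)/;s/,5)$/,4)/' f.py; python3 f.py 11|head -2
```

```text
[ 0.6181 -0.0102  0.0213] [ 0.9955  0.0953 -0.0003] [-0.5135  0.528  -2.0429] 0.25962987605033006
pred end top [0.5989 0.1904 0.0327] side uv [202.6655 234.0878] top uv [197.8155 174.1302] retip [213.7729 232.3933]
```

View pics/t11.png

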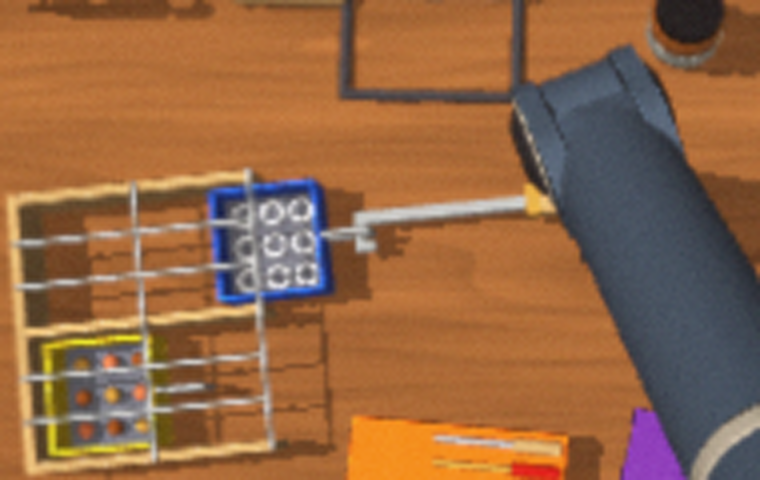

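Call:
apply_moves([
  {"dp":[0.015,0,0],"angular":[0,0,0],"hand":1},
  {"dp":[0.035,0,0],"angular":[0,0,0],"hand":1},
  {"dp":[0.06,0,0],"angular":[0,0,0],"hand":1},
  {"dp":[0.085,0,0],"angular":[0,0,0],"hand":1},
  {"dp":[0.105,0,0],"angular":[0,0,0],"hand":1},
  {"dp":[0.125,0,0],"angular":[0,0,0],"hand":1},
  {"dp":[0.14,0,0],"angular":[0,0,0],"hand":1},
  {"dp":[0.15,0,0],"angular":[0,0,0],"hand":1},
  {"dp":[0.15,0,0],"angular":[0,0,0],"hand":1},
  {"dp":[0.15,0,0],"angular":[0,0,0],"hand":1},
])

```text
time_s: 14.67
tool_pos: [0.6253, -0.0851, 0.0213]
eef_rot: [-1.253, 1.139, -1.139]
force: [-1.3, 0.0, -1.8]
opening: 0.26
```

```bash
python3 f.py 12|head -2
```

```text
[ 0.6253 -0.0841  0.0213] [ 0.9953  0.0964 -0.0002] [-0.2193  0.4069 -2.3787] 0.25926046439654865
pred end top [0.6059 0.1164 0.0327] side uv [214.7791 216.025 ] top uv [219.6486 171.8794] retip [225.2448 214.5067]
```

View pics/t12.png

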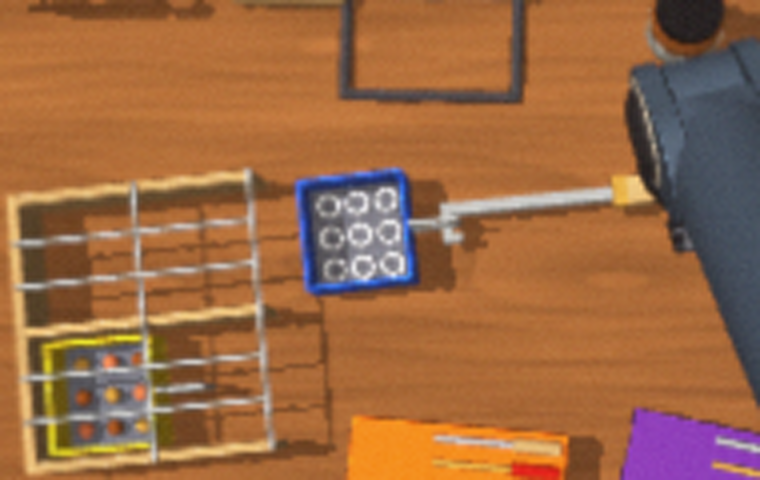

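View pics/s12.png

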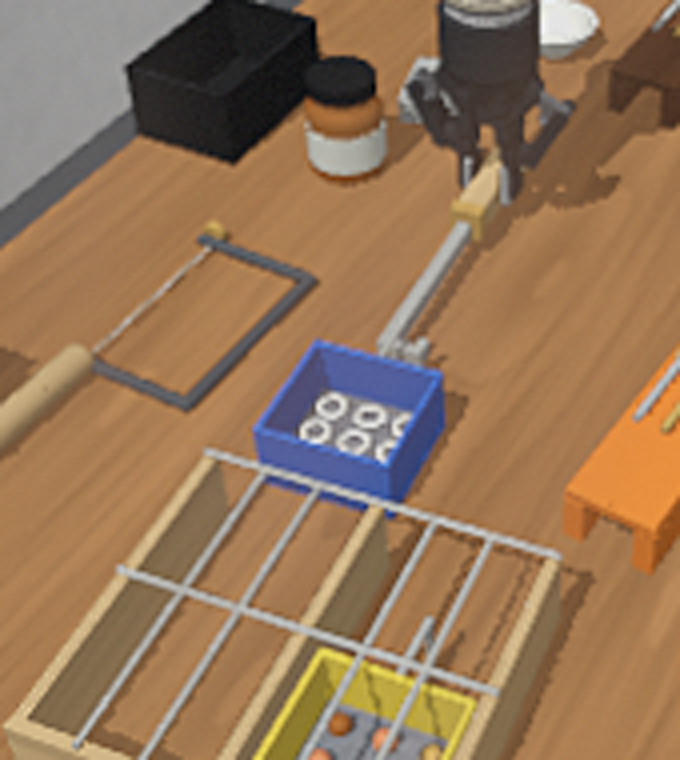

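Tray is fully out, with a gap of about 35 mm to the rack front. Unhook by going forward 15 mm, then yawing about the handle so the tip swings out of the window while the gripper stays away from the jar.

Call:
apply_moves([
  {"dp":[-0.015,0,0],"angular":[0,0,0],"hand":1},
  {"dp":[-0.028,0,0],"angular":[0,0,0],"hand":1},
  {"dp":[-0.028,0,0],"angular":[0,0,0],"hand":1},
  {"dp":[-0.028,0,0],"angular":[0,0,0],"hand":1},
  {"dp":[-0.028,0,0],"angular":[0,0.01,0],"hand":1},
  {"dp":[-0.028,0,0],"angular":[0,0.02,0],"hand":1},
  {"dp":[-0.028,0,0],"angular":[0,0.03,0],"hand":1},
  {"dp":[-0.028,0,0],"angular":[0,0.04,0],"hand":1},
  {"dp":[-0.028,0,0],"angular":[0,0.047,0],"hand":1},
  {"dp":[-0.028,0,0],"angular":[0,0.047,0],"hand":1},
])

```text
time_s: 15.6
tool_pos: [0.6241, -0.0706, 0.0215]
eef_rot: [-1.184, 1.247, -1.248]
force: [-0.9, -0.4, -1.4]
opening: 0.262
```

```bash
sed -i 's/(120,130,290,320)/(180,130,290,240)/;s/,4);save(g/,6);save(g/' f.py; python3 f.py 13|head -2
```

```text
[ 0.6241 -0.0705  0.0214] [ 0.9987 -0.0513  0.    ] [ 0.0841  0.3118 -2.2686] 0.2627517587025349
pred end top [0.6344 0.1307 0.0328] side uv [203.2154 216.02  ] top uv [215.434  163.5635] retip [213.8523 215.5524]
```

View pics/t13.png

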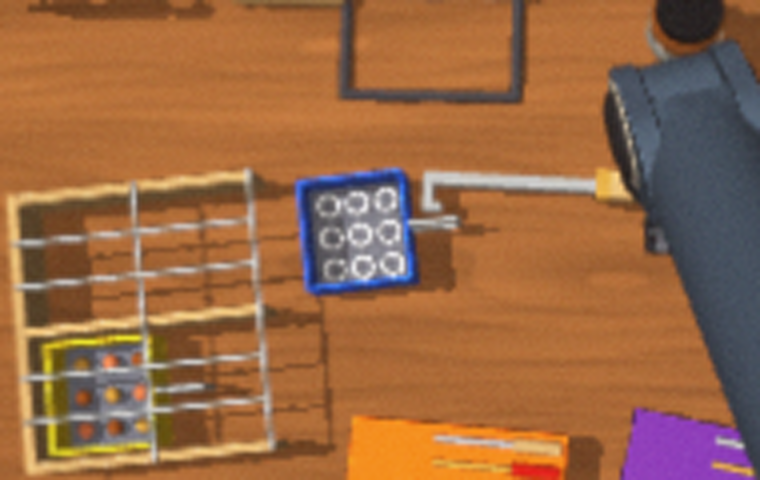

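View pics/s13.png

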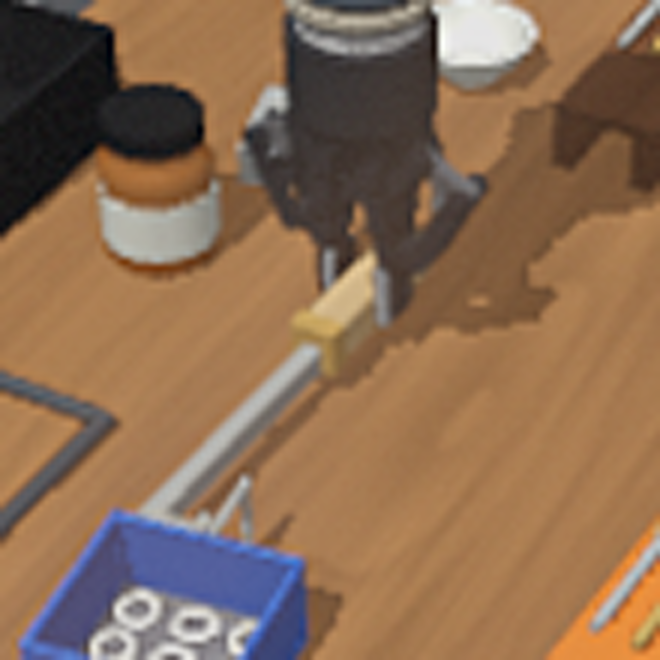

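Tip is out of the window. Retreat along the hook, then lower.

Call:
apply_moves([
  {"dp":[0,0,0.008],"angular":[0,0,0],"hand":1},
  {"dp":[0,0,0.008],"angular":[0,0,0],"hand":1},
  {"dp":[0.02,0,0.008],"angular":[0,0,0],"hand":1},
  {"dp":[0.04,0,0.008],"angular":[0,0,0],"hand":1},
  {"dp":[0.065,0,0.008],"angular":[0,0,0],"hand":1},
  {"dp":[0.09,0,0.008],"angular":[0,0,0],"hand":1},
  {"dp":[0.09,0.015,0.008],"angular":[0,0,0],"hand":1},
  {"dp":[0.09,0.03,0.008],"angular":[0,0,0],"hand":1},
  {"dp":[0.09,0.036,0.008],"angular":[0,0,0],"hand":1},
  {"dp":[0.09,0.036,0.008],"angular":[0,0,0],"hand":1},
])

```text
time_s: 16.53
tool_pos: [0.6254, -0.1152, 0.0028]
eef_rot: [-1.185, 1.248, -1.246]
force: [-0.2, 1.1, -1.6]
opening: 0.262
```

```bash
python3 f.py 14|head -2
```

```text
[ 0.6256 -0.1145  0.0029] [ 0.9987 -0.0506 -0.0006] [ 0.1697 -0.5188 -0.6672] 0.2615432209068742
pred end top [0.6358 0.0868 0.0143] side uv [211.4415 211.2628] top uv [228.7616 163.9114] retip [221.6373 210.8198]
```

View pics/t14.png

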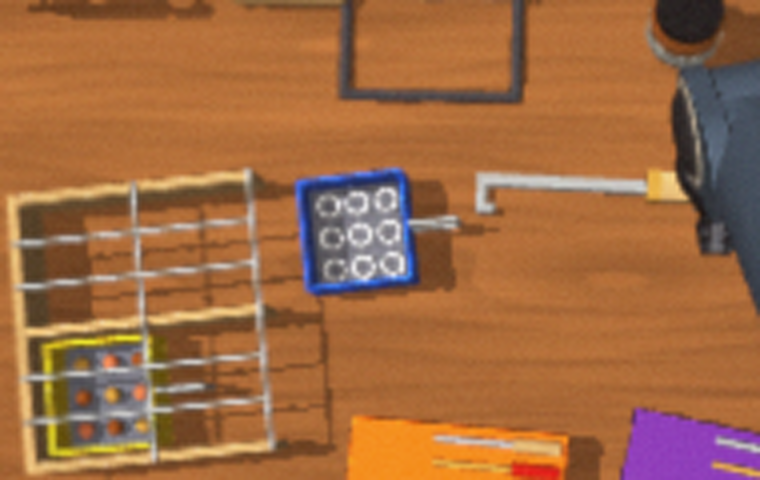

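View pics/s14.png

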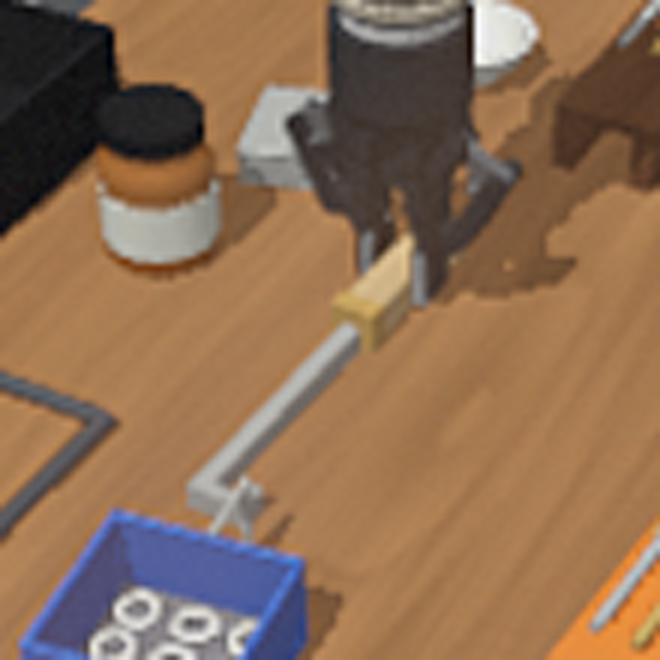

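Call:
apply_moves([
  {"dp":[0,0.001,0],"angular":[0,0,0],"hand":1},
  {"dp":[0,0.001,0],"angular":[0,0,0],"hand":0.3},
  {"dp":[0,0.001,0],"angular":[0,0,0],"hand":-0.2},
  {"dp":[0,0.001,0],"angular":[0,0,0],"hand":-0.6},
  {"dp":[0,0.001,0],"angular":[0,0,0],"hand":-0.6},
  {"dp":[0,-0.05,0],"angular":[0,0,0],"hand":-0.6},
  {"dp":[0,-0.12,0],"angular":[0,0,0],"hand":-0.6},
  {"dp":[0,-0.2,0],"angular":[0,0,0],"hand":-0.6},
  {"dp":[0,-0.28,0],"angular":[0,0,0],"hand":-0.6},
  {"dp":[0,-0.36,0],"angular":[0,0,0],"hand":-0.6},
])

```text
time_s: 17.47
tool_pos: [0.6254, -0.1155, 0.1854]
eef_rot: [-1.184, 1.247, -1.247]
force: [1.9, -0.5, 0.2]
opening: 0.806
```

Call:
apply_moves([
  {"dp":[0.06,-0.04,-0.05],"angular":[0,0,0],"hand":-0.6},
  {"dp":[0.12,-0.08,-0.1],"angular":[0,0,0],"hand":-0.6},
  {"dp":[0.18,-0.08,-0.15],"angular":[0,0,0],"hand":-0.6},
  {"dp":[0.24,-0.08,-0.2],"angular":[0,0,0],"hand":-0.6},
  {"dp":[0.3,-0.08,-0.25],"angular":[0,0,0],"hand":-0.6},
  {"dp":[0.36,-0.08,-0.3],"angular":[0,0,0],"hand":-0.6},
  {"dp":[0.36,-0.08,-0.3],"angular":[0,0,0],"hand":-0.6},
  {"dp":[0.36,-0.08,-0.3],"angular":[0,0,0],"hand":-0.6},
])

```text
time_s: 18.13
tool_pos: [0.4647, -0.2901, 0.2236]
eef_rot: [-1.182, 1.251, -1.252]
force: [0.7, 0.4, 0.1]
opening: 0.802
```

```bash
cat > k.py <<'E'
from h import *
np.set_printoptions(precision=4,suppress=True)
f=grab_frame('side');g=grab_frame('top');save(f,'sF',scale=1.5);save(g,'tF',scale=1.5)
print(env.read_state()['tool_pos'],env.read_state()['force'])
for p,n in((f,'side'),(g,'top')):
    for k in("hook_handle","blue_tray_center","yellow_tray_center","blue_tray_loop"):
        for r in models.tip_of(p,k)[:1]: print(n,k,r["confidence"],atz(p,r["uv"],.025))
P=cloud(g);X,Y,Z=P[...,0],P[...,1],P[...,2]
fr=g["frame"].astype(int)
q=(fr[...,2]>fr[...,0]+40)&(Z>.04)&(Z<.056)&(Y<.35)&(Y>.05)&(X>.48)&(X<.68)
print("blue rim",cv2.minAreaRect((P[q][:,:2]*1000).astype(np.float32)),np.median(Z[q]),Y[q].max())
q=(Z>.02)&(Z<.03)&(X>.58)&(X<.66)&(Y<-.04)&(Y>-.2);print("handle",P[q].mean(0),Z[q].std())
q=(Z>.009)&(Z<.02)&(X>.62)&(X<.65)&(Y<.1)&(Y>-.05);print("bar",P[q].mean(0),q.sum())
q=(Z>.056)&(Z<.075)&(X>.36)&(X<.66)&(Y>.2)&(Y<.52);print("rack front y near bay",Y[q&(X>.5)].min())
E
python3 k.py
```

```text
[ 0.4672 -0.2868  0.2237] [ 0.8334  0.5756 -0.0853]
side hook_handle 0.63 [ 0.6108 -0.0945  0.025 ]
side blue_tray_center 0.97 [0.5937 0.1868 0.025 ]
side yellow_tray_center 0.9 [0.4549 0.4011 0.025 ]
side blue_tray_loop 0.68 [0.6069 0.1007 0.025 ]
top hook_handle 0.8 [ 0.6242 -0.1159  0.025 ]
top blue_tray_center 0.86 [0.5785 0.1969 0.025 ]
top yellow_tray_center 0.93 [0.4644 0.3968 0.025 ]
top blue_tray_loop 0.96 [0.592  0.0976 0.025 ]
blue rim ((587.4918823242188, 186.1465301513672), (94.12491607666016, 91.19450378417969), 5.989274024963379) 0.04912719827794212 0.2345560542097907
handle [ 0.624  -0.1105  0.0241] 0.002076456597399266
bar [0.6307 0.023  0.0136] 130
rack front y near bay 0.26022834108351467
```

View pics/tF.png

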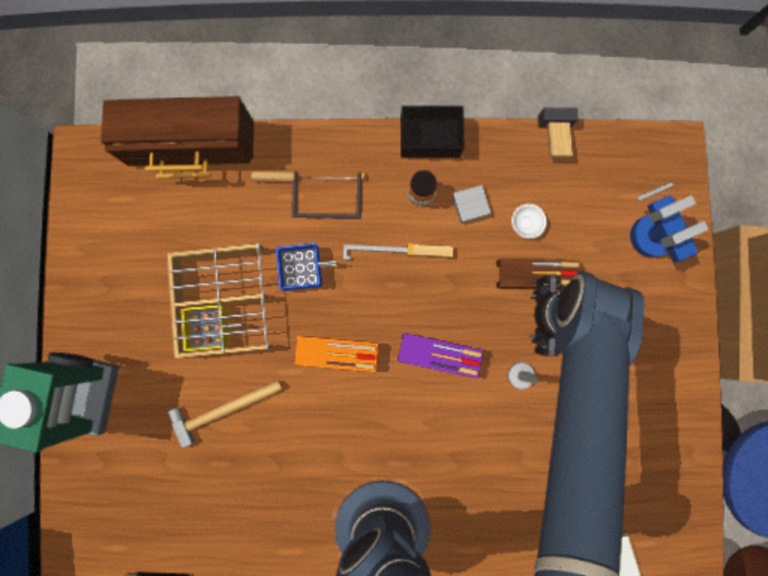

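View pics/sF.png

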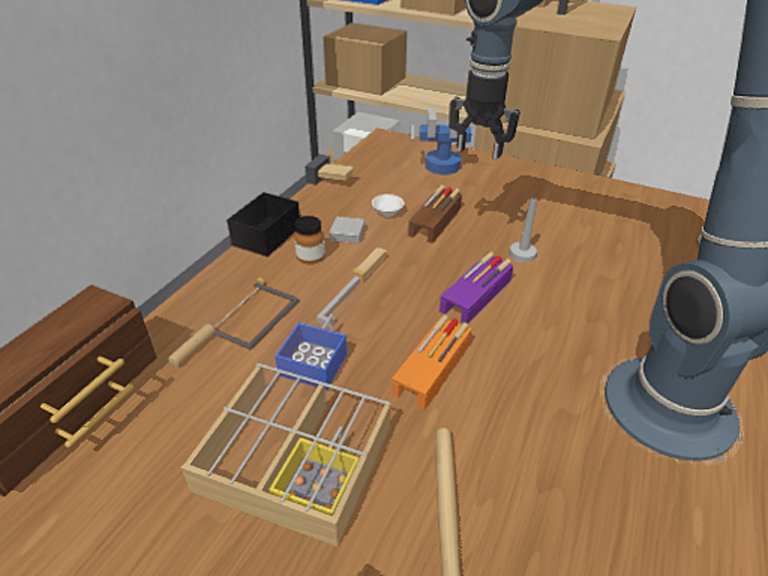

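```bash
python3 -c "
from bench import env,ticket
print(env.read_state()['qvel'].round(3)); print(ticket.close_job())"
```

```text
[ 0.004 -0.001  0.002  0.    -0.001 -0.     0.   ]
the job is handed in; nothing more can be done
None
```

The job is done and handed in after about 18 s of robot time, out of the 61 s allowed.

- **Hook:** I drew it out of the brown block by the bare steel bar, laid it on the bench, let go, and took it by the wooden handle.
- **Blue tray:** I caught its loop, dragged it straight out of the rack, unhooked, laid the hook flat and let go. The gripper never touched the tray.

**Last checks:**
- The blue tray is upright, with its rim at 49 mm. Its rear edge is at y ≈ 0.235 m and the rack front at about 0.260 m, so it is clear by roughly 25 mm.
- The hook lies flat, with its handle top at 24 mm and its bar top at 14 mm, about 20 mm from the loop.
- In the final pictures, the yellow tray, the look-alike blocks and the other things look unmoved.
- The robot was still and clear of everything at hand-in, and the wrist forces I read stayed below 4 N.

**Slip and disagreements:**
- One move repeated its shift while I was drawing the hook out. The hook travelled about 40 mm further along free bench, with no contact.
- At the end the networks' tray and handle positions differed by up to about 2 cm between the two cameras. I relied on the depth measurements above instead.

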